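Pin and bolt the packing plates onto the grinder pedestal

ROBOT

A 6-joint arm with a two-finger parallel gripper is mounted at the origin on the work surface. World frame = base frame: x ahead of the robot, y to its left, z up, the work surface at z = 0. Lengths are in m, angles in rad, forces in N, time in s.
With the tool pointing down it reaches from about 0.25 to 0.775 m from the base axis. Payload 4 kg.
Tool frame: the origin (TCP) lies midway between the tips of the shut fingers; the grasp point (between the pads) lies 19 mm behind it; z points along the fingers, x is the direction in which the jaws open and shut, and the axes are right-handed (so a half turn about z gives the same grasp; the last joint's range is limited). The gripper opens to 94 mm and grips with 3 to 60 N. Pads are 16 mm wide; open, the fingers measure 119 mm over their backs; the gripper's body (75 mm by 177 mm) begins 78 mm behind the grasp point.
Start: joints at [-1.276, 0.087, 1.371, -0, 1.684, -0.103], TCP at [0.213, -0.507, 0.206] pointing down, gripper open.
Joint ranges: [-3.1, 3.1], [-0.76, 2.03], [0.27, 2.55], [-1.08, 4.22], [0.17, 2.65], [-2.57, 2.57]. Speed limits (rad/s): [2.79, 2.79, 3.14, 3.14, 3.14, 3.14].

INTERFACE

Orientations are given as [roll, pitch, yaw] about the fixed x, y, z axes, in that order (R = Rz(yaw) Ry(pitch) Rx(roll)).
In Python, from bench import robot, eyes, close_job gives the robot as it stands.
- The arm moves only by the shell command python3 -m jog 'ROWS'. ROWS is JSON, a list of rows, each a list of 3 entries, a list of its own where there are three numbers: the turn, a rotation vector about the tool's x, y, z in degrees, then the shift along the tool's x, y, z in mm, then the closure, from -1 (fully open) to 1 (shut). In form: [[[wx, wy, wz], [x, y, z], claw], ...]. A call has 1 to 5 rows; each row is the pose to reach, as a shift and turn from the pose commanded when the call began, along the tool's axes at that moment; what a row does not reach only later rows make up. A row lasts 1/10 s, in which the tool goes at most 50 mm and 8.59 degrees, less where a joint would pass 70% of its speed; a pose out of reach is approached as far as the arm can. A call with a gripper value outside its range is refused whole. The fingers move at their own pace and stop on an object; the grip force is fixed at half the most. Time passes only in rows, so rows that repeat a pose let the fingers close. It gives the time, the measured TCP pose, the force and the opening at its end, in the units of the state.
- robot.get_obs(): the state, without advancing time (a new reading comes with each control period).
- eyes.snapshot(name): name is "scene" or "top" or "wrist"; returns (picture, depth): 384x512x3 uint8, red, green, blue; 384x512 float32, m along the optical axis (not along the pixel's ray), 0 where there is no reading.
- eyes.camera_params(name): a dict with "mtx" (3x3 intrinsics, pixels), "world_to_cam" (4x4, takes a point from world to camera coordinates). Camera axes: x right, y up, looking along -z (the intrinsics and any distortion apply to the point x, -y, -z); pixel columns grow to the right and rows downward; lengths in m; the calibration is good to about 2 mm. A picture is of the moment at which its call begins: read the wrist's pose just before it. camera_params takes no time and is no camera call; for the wrist camera it gives the pose at the moment of the call.
- close_job(): hands the job in, once; it reports no verdict.
The state is a dict: "time": time; "joint_positions": joint angles; "qvel": joint speeds; "joint_torque": joint torques, N m; "tool_pos": TCP position; "ee_rot": TCP orientation; "wrist_force": force on the tool from outside, world axes, zero at the start; "wrist_torque": the same for the moment, N m; "width": finger opening in m.
Only numpy, scipy, OpenCV 4.12 (cv2) and the standard library are available. Lean on these libraries where they do the work, as an engineer would, in place of code of your own. Each camera call takes 0.05 s, during which the arm holds its last target. There are 200 camera calls.

TASK

Before touching the pedestal, switch the red isolator handle fully off. Then stack both plates flat and in line on the blue pedestal, the large one first, push the orange drift pin fully home through the holes at the yellow-striped end to line everything up, and with the pin still in, seat every bolt from the wooden rack fully down in a hole of its own. Last, pull the drift pin and put it back in a free rack hole, then switch the isolator fully back on; leave the glass and the loose knife beside the work alone.

Things in the scene. Friction and masses are not known exactly. Their poses are not given: they have to be found in the camera images.
- mount: Blue cast grinder pedestal, fixed, 220 (x) x 110 (y) x 56 mm high. Origin: centre of its underside. In its flat top four round blind holes, 18.5 mm across, 45 mm deep, on its x axis at x = -60, -20, 20, 60 mm. A yellow stripe crosses the end at x = -103 mm and stays visible under plates; the hole nearest it (x = -60) takes the drift pin, the other three bolts.
- mount_pin (a point): Mouth of the drift-pin hole at the yellow end of the pedestal, on its top face (56 mm above the bench). Axes as the pedestal's.
- mount_h1 (a point): Mouth of pedestal bolt hole 1 (x = -20 mm on the pedestal), on its top face. Axes as the pedestal's.
- mount_h2 (a point): Mouth of pedestal bolt hole 2 (x = 20 mm on the pedestal), on its top face. Axes as the pedestal's.
- mount_h3 (a point): Mouth of pedestal bolt hole 3 (x = 60 mm on the pedestal), on its top face. Axes as the pedestal's.
- plate_large: Dark green packing plate, loose, 190 (x) x 68 (y) x 12 mm, 0.42 kg, lying flat on the bench. Origin: centre of its underside. Four 18.5 mm through holes on its x axis at -60, -20, 20, 60 mm, so end for end makes no difference. Take it across its 68 mm width.
- plate_small: Bare aluminium plate, loose, 156 (x) x 54 (y) x 12 mm, 0.27 kg, lying flat on the bench. Origin: centre of its underside. The same four through holes as the large plate, end for end makes no difference. Take it across its 54 mm width.
- pin: Drift pin hanging in the rack: orange round grip 24 mm across, 34 mm high; steel shank 64 mm long, 17 mm thick for its upper 36 mm, then tapering to 8 mm at the tip; 0.15 kg. Origin: centre of the underside of the grip, z from shank to grip. The taper draws a plate up to about 4 mm out of line into place. Fully home, the grip's underside rests on the upper plate.
- bolt1: Cap bolt hanging in the rack (may be absent; 2 or 3 are there, all alike): dark head 24 mm across and 16 mm high, plain steel shank 16 mm thick and 60 mm long, its last 8 mm tapering to 9 mm, 0.12 kg; it needs no turning. Origin: centre of the tip, 60 mm below the underside of the head, z towards the head. Fully down, the head's underside rests on the upper plate.
- bolt2: Cap bolt hanging in the rack (may be absent; 2 or 3 are there, all alike): dark head 24 mm across and 16 mm high, plain steel shank 16 mm thick and 60 mm long, its last 8 mm tapering to 9 mm, 0.12 kg; it needs no turning. Origin: centre of the tip, 60 mm below the underside of the head, z towards the head. Fully down, the head's underside rests on the upper plate.
- bolt3: Cap bolt hanging in the rack (may be absent; 2 or 3 are there, all alike): dark head 24 mm across and 16 mm high, plain steel shank 16 mm thick and 60 mm long, its last 8 mm tapering to 9 mm, 0.12 kg; it needs no turning. Origin: centre of the tip, 60 mm below the underside of the head, z towards the head. Fully down, the head's underside rests on the upper plate.
- rack: Fixed wooden rack, 190 (x) x 56 (y) x 75 mm high. Origin: centre of its underside. Four square holes, 18.5 mm wide and 69 mm deep, on its x axis at -67.5, -22.5, 22.5, 67.5 mm. Bolts and pin hang in them upright by their heads, underside of the head on the rack's top; the pin's place among them varies.
- rack_h1 (a point): Mouth of rack hole 1 (x = -67.5 mm on the rack), on the rack's top face. Axes as the rack's.
- rack_h2 (a point): Mouth of rack hole 2 (x = -22.5 mm on the rack), on the rack's top face. Axes as the rack's.
- rack_h3 (a point): Mouth of rack hole 3 (x = 22.5 mm on the rack), on the rack's top face. Axes as the rack's.
- rack_h4 (a point): Mouth of rack hole 4 (x = 67.5 mm on the rack), on the rack's top face. Axes as the rack's.
- isolator_box: Fixed grey isolator box, 100 x 100 x 60 mm high, with a yellow disc on top that carries the red handle. Origin: centre of its underside. White mark at its +x edge (off direction), green marks at its +y and -y edges (on direction).
- isolator (a joint): Angle of the red isolator handle: 0 = off (bar along the box's x, its white line at the white mark), 1.57 = on (bar along the box's y, white line at the green mark on -y). Grows clockwise seen from above. A firm stop at either end; it stays where it is left. About 0.1 N m turns it. Starts on, at or near its stop.
- isolator_grip (a point): Point to grip on the red handle, on its turning axis 90 mm above the bench. x axis along the bar (76 mm long, 16 mm thick, 30 mm high, from 72 to 102 mm above the bench); it turns with the handle.
- knife: Bystander: loose knife, wooden handle 100 x 26 x 20 mm and blade 105 mm long, lying between the pedestal and the bench's right side (a row of others lies beyond, out of reach). Origin where blade meets handle, blade along x.
- glass: Bystander: loose purple glass, 72 mm across, 100 mm high. Origin: centre of its underside.
Mind the look-alikes: they are no part of the job. Leave any pink or purple look-alike of the pin alone.

How it is judged:
By the outcome, as a careful person would: the job done as asked, in the order asked, and still so for the second after the job is handed in, with the robot touching nothing.
Of bolt1, bolt2, bolt3 only 2 to 3 are there at a start; the rules pass over those that are not, and their reading is None.
At some moment in a run one of plate_large may be knocked a few centimetres aside while the robot is not near it.
It also fails if it takes over 210 s, if anything falls off the work surface, if the arm or the gripper's body presses on something with over 40 N, if the wrist force passes 120 N, or if a joint passes its speed limit or range.

## Working session

There is one attempt and no reset: what is moved stays moved. The work goes in short steps, Python scripts to look and compute and a shell command to move; the robot and the scene stay as the last step left them, time stands still between calls to the robot, and variables do not carry over. Pictures are saved under pics/ and viewed, about 12 in all and at most 16, crops included, and the job is handed in when it is done.

```bash
ls; mkdir -p pics
python3 - <<'E'
from bench import robot, eyes
import cv2,numpy as np
o=robot.get_obs();print(o)
for n in("top","scene"):
    p,d=eyes.snapshot(n);cv2.imwrite(f"pics/{n}0.png",p[:,:,::-1]);np.save(f"pics/{n}0d.npy",d)
    c=eyes.camera_params(n);print(n,c)
E
```

```text
pics
{'time': 0.0, 'joint_positions': array([-1.27614060e+00,  8.79739696e-02,  1.37222455e+00, -1.01770241e-05,
        1.68361495e+00, -1.03135942e-01]), 'qvel': array([-4.92978495e-04, -1.28453251e-03, -5.08139491e-04, -1.63651237e-03,
       -1.43759777e-03, -2.37330241e-05]), 'joint_torque': array([-2.16914882e-04, -3.40176558e+01, -3.02429402e+01,  7.17938505e-02,
        3.29637690e-02, -1.63897462e-04]), 'tool_pos': array([ 0.21287574, -0.50654104,  0.2043089 ]), 'ee_rot': array([-3.14137407e+00,  2.21005412e-03, -1.17300555e+00]), 'wrist_force': array([ 0.49977387, -0.09039627, -0.43392088]), 'wrist_torque': array([0.01406442, 0.02619326, 0.0092562 ]), 'width': 0.09422961983242771}
top {'mtx': array([[492.99917973,   0.        , 250.4151872 ],
       [  0.        , 492.99917973, 189.3819979 ],
       [  0.        ,   0.        ,   1.        ]]), 'world_to_cam': array([[-0.02102709, -0.99971216,  0.01155222, -0.02757563],
       [ 0.99351347, -0.01960235,  0.11201219, -0.57024162],
       [-0.1117535 ,  0.01383257,  0.99363968, -1.68245984],
       [ 0.        ,  0.        ,  0.        ,  1.        ]])}
scene {'mtx': array([[451.24843551,   0.        , 253.03052075],
       [  0.        , 451.24843551, 192.37243105],
       [  0.        ,   0.        ,   1.        ]]), 'world_to_cam': array([[ 0.72454044,  0.68919363,  0.00729998, -0.38394093],
       [-0.50997537,  0.52894559,  0.67833745,  0.22115884],
       [ 0.46364455, -0.49520572,  0.73471424, -1.47959163],
       [ 0.        ,  0.        ,  0.        ,  1.        ]])}
```

Run:
```python
import cv2
for n in("top","scene"):
    cv2.imwrite(f"pics/{n}0b.png",cv2.resize(cv2.imread(f"pics/{n}0.png"),(800,600),interpolation=cv2.INTER_CUBIC))
```

```text
(no output)
```

View pics/top0b.png

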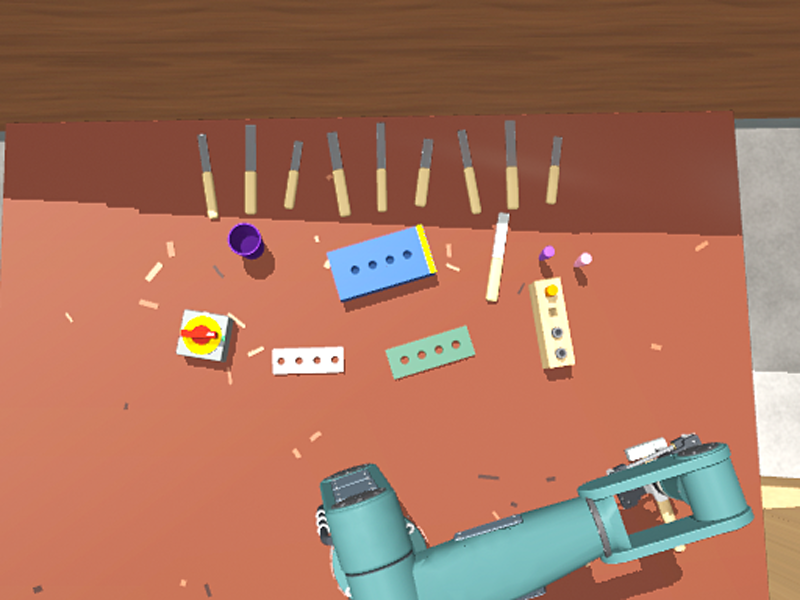

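View pics/scene0b.png

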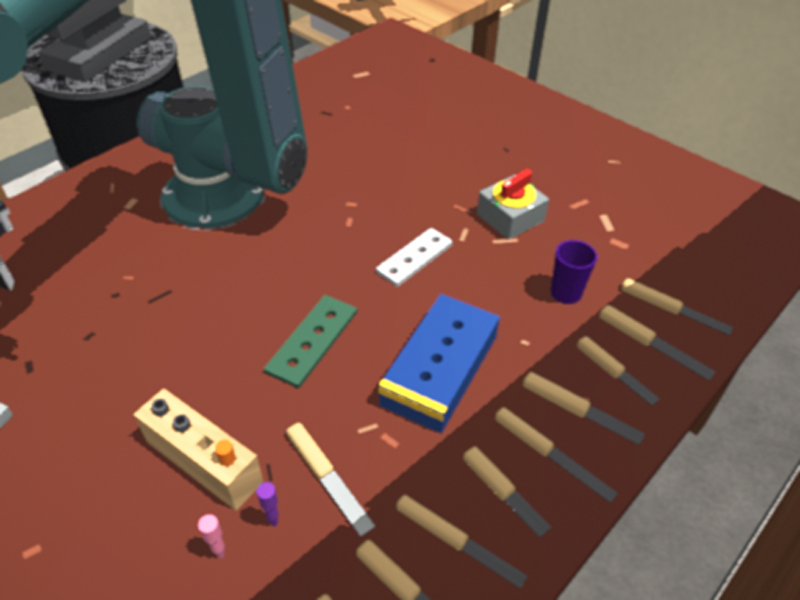

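Top view (800x600): pedestal (382,262) with its yellow stripe at (427,250), large green plate (430,352), small plate (308,361), isolator (203,334) and knife (497,258). The rack is at (553,325) and holds two bolts, at (557,332) and (561,353), with a free hole at (552,311). 
Pin candidates: orange (552,290) in the rack, purple (547,253) and pink (584,260) standing loose. By the description it is the orange one in the rack.

```bash
cat > h.py <<'E'
from bench import robot, eyes
import cv2, numpy as np
from scipy.spatial.transform import Rotation as R
def snap(n):
    c=eyes.camera_params(n); p,d=eyes.snapshot(n); return p[:,:,::-1].copy(),d,c
def ray(c,uv,z):
    uv=np.atleast_2d(np.asarray(uv,float)); M=np.asarray(c["world_to_cam"]); K=np.asarray(c["mtx"])
    a=np.c_[(uv-K[:2,2])/K[[0,1],[0,1]],np.ones(len(uv))]*[1,-1,-1]
    d=a@M[:3,:3]; o=-M[:3,:3].T@M[:3,3]
    return o+d*((z-o[2])/d[:,2])[:,None]
def proj(c,P):
    P=np.atleast_2d(P); M=np.asarray(c["world_to_cam"]); q=(P@M[:3,:3].T+M[:3,3])*[1,-1,-1]
    q=q@np.asarray(c["mtx"]).T; return q[:,:2]/q[:,2:]
def go(x,y,z,yaw=None,sym=True):
    "print shift (tool mm) and turn (deg about tool z) from the measured pose; a positive tool z goes down"
    o=robot.get_obs(); e=o["ee_rot"]; r=R.from_euler("xyz",e)
    s=r.inv().apply(np.array([x,y,z])-o["tool_pos"])*1e3
    w=0
    if yaw is not None:
        dy=yaw-e[2]; per=np.pi if sym else 2*np.pi
        dy=(dy+per/2)%per-per/2; w=-np.degrees(dy)
    print("shift",s.round(1),"turnz",round(w,1),"q6 after",round(np.arctan2(y,x)-e[2]+np.radians(w),2))
def rect(mask,c,z):
    cs,_=cv2.findContours(mask.astype(np.uint8),cv2.RETR_EXTERNAL,cv2.CHAIN_APPROX_NONE)
    k=max(cs,key=cv2.contourArea)[:,0,:]
    P=ray(c,k,z)[:,:2]; (cx,cy),(w,h),a=cv2.minAreaRect((P*1000).astype(np.float32))
    if w<h: w,h,a=h,w,a+90
    return (round(cx,1),round(cy,1)),(round(w,1),round(h,1)),round((a+90)%180-90,1)
E
python3 - <<'E'
from h import *
c=eyes.camera_params("top");p=cv2.imread("pics/top0.png");hsv=cv2.cvtColor(p,cv2.COLOR_BGR2HSV)
H,S,V=[hsv[...,i].astype(int) for i in range(3)]
yy,xx=np.mgrid[:384,:512]
roi=lambda a,b,e,f:(xx>a)&(xx<b)&(yy>e)&(yy<f)
print("mount",rect((H>100)&(H<125)&(S>80)&roi(195,290,130,200),c,.056))
ye=(H>20)&(H<35)&(S>150)
print("stripe",rect(ye&roi(255,290,130,190),c,.056))
print("green",rect((H>50)&(H<90)&(S>50)&roi(240,310,200,250),c,.012))
print("small",rect((S<60)&(V>150)&roi(170,225,215,245),c,.012))
print("box",rect((S<60)&roi(105,155,190,240),c,.06))
re=((H<4)|(H>176))&(S>200)&(V>150)
print("bar",rect(re&roi(110,150,195,230),c,.102))
print("disc",rect((ye|re)&roi(110,150,195,230),c,.065))
print("rack",rect((H>12)&(H<30)&(S>40)&(V>150)&roi(338,372,175,240),c,.075))
for n,u,v,z in [("pin",552,290,.109),("b",557,332,.091),("b",561,353,.091),("free",552,311,.075),("yend",427,250,.056),("glass",245,242,.1),("purple",547,253,.08),("knifehandle",493,280,.02),("kntip",504,215,.01)]:
    print(n,ray(c,[u*.64,v*.64],z).round(3))
cv2.imwrite("pics/c0.png",np.hstack([cv2.resize(p[150:250,320:390],(420,600),interpolation=cv2.INTER_CUBIC),cv2.resize(p[185:245,100:160],(380,600),interpolation=cv2.INTER_CUBIC)]))
E
```

```text
mount ((639.5, -14.8), (211.5, 114.4), -74.4)
stripe ((672.4, -117.3), (111.7, 13.4), 15.7)
green ((444.5, -122.9), (187.5, 65.9), -74.3)
small ((432.1, 151.1), (157.5, 57.3), -89.5)
box ((489.5, 359.6), (127.8, 103.3), 79.4)
bar ((477.7, 361.8), (46.2, 13.2), 88.8)
disc ((489.7, 373.3), (81.1, 80.7), 26.4)
rack ((501.0, -362.5), (194.1, 51.2), -2.6)
pin [[ 0.567 -0.381  0.109]]
b [[ 0.478 -0.392  0.091]]
b [[ 0.433 -0.398  0.091]]
free [[ 0.525 -0.387  0.075]]
yend [[ 0.667 -0.12   0.056]]
glass [[0.685 0.274 0.1  ]]
purple [[ 0.652 -0.38   0.08 ]]
knifehandle [[ 0.602 -0.269  0.02 ]]
kntip [[ 0.753 -0.301  0.01 ]]
```

View pics/c0.png

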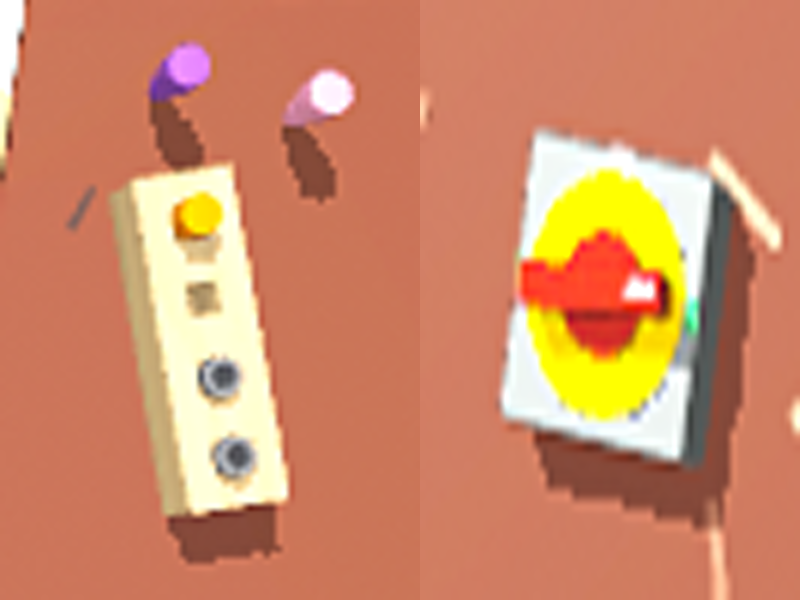

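The close crop confirms the choices: the orange pin is at the rack's +x end with the empty hole beside it, and the two bolts are at (220,375) and (235,458). The purple and pink look-alikes stand outside the rack. The isolator's white line is at (645,290), near the green mark, so it is on. Next I go above the isolator.

Run:
```python
from h import *
go(.48,.36,.28,-.1)
c=eyes.camera_params("wrist");M=np.asarray(c["world_to_cam"]);print(c["mtx"],(-M[:3,:3].T@M[:3,3]).round(3),M[:3,:3].round(2), robot.get_obs()["tool_pos"])
```

```text
shift [-695.6 -582.   -74.1] turnz -61.5 q6 after 0.74
[[264.29531893   0.         256.53647687]
 [  0.         264.29531893 191.45973335]
 [  0.           0.           1.        ]] [ 0.285 -0.476  0.384] [[ 0.39 -0.92 -0.  ]
 [ 0.89  0.37 -0.27]
 [ 0.25  0.1   0.96]] [ 0.21293552 -0.50660373  0.20444637]
```

```bash
g='[[0,0,0],[-185,-150,-18],-1]'
python3 -m jog '[[[0,0,0],[-36,-30,-25],-1],[[0,0,0],[-72,-60,-50],-1],[[0,0,0],[-108,-90,-75],-1],[[0,0,0],[-140,-117,-75],-1],[[0,0,0],[-175,-146,-75],-1]]' 
python3 -m jog '[[[0,0,0],[-36,-30,0],-1],[[0,0,0],[-72,-60,0],-1],[[0,0,0],[-108,-90,0],-1],[[0,0,0],[-144,-120,0],-1],[[0,0,0],[-180,-150,0],-1]]'
python3 -m jog '[[[0,0,-8],[-36,-30,0],-1],[[0,0,-16],[-72,-60,0],-1],[[0,0,-24],[-108,-90,0],-1],[[0,0,-32],[-144,-120,0],-1],[[0,0,-40],[-180,-150,0],-1]]'
python3 - <<'E'
from h import *
go(.48,.36,.28,-.1)
E
```

```text
time: 0.6
tool_pos: [0.2803, -0.2876, 0.2817]
ee_rot: [-3.141, -0.002, -1.174]
wrist_force: [-0.5, 0.6, -1.1]
width: 0.0938
time: 1.1
tool_pos: [0.3483, -0.0632, 0.2802]
ee_rot: [-3.141, -0.0, -1.174]
wrist_force: [1.7, -0.0, 0.6]
width: 0.094
time: 1.6
tool_pos: [0.4169, 0.161, 0.2801]
ee_rot: [3.141, -0.0, -0.469]
wrist_force: [0.0, -0.1, -0.2]
width: 0.0941
shift [ -33.5 -206.1    0. ] turnz -21.1 q6 after 0.74
```

```bash
python3 -m jog '[[[0,0,-8],[-6,-41,0],-1],[[0,0,-16],[-13,-82,0],-1],[[0,0,-21],[-20,-123,0],-1],[[0,0,-21],[-26,-164,0],-1],[[0,0,-21],[-33,-206,0],-1]]'
python3 - <<'E'
from h import *
p,d,c=snap("wrist"); cv2.imwrite("pics/w1.png",p)
go(.487,.372,.25,-.1)
hsv=cv2.cvtColor(p,cv2.COLOR_BGR2HSV);H,S,V=[hsv[...,i].astype(int) for i in range(3)]
re=((H<6)|(H>174))&(S>180)&(V>120);ye=(H>20)&(H<35)&(S>150)
n,l,st,ce=cv2.connectedComponentsWithStats(re.astype(np.uint8));i=1+st[1:,4].argmax()
print(st[i],ce[i],rect(l==i,c,.102)); print("disc",rect(ye|(l==i),c,.064))
E
```

```text
time: 2.1
tool_pos: [0.4819, 0.3588, 0.2797]
ee_rot: [3.141, 0.001, -0.108]
wrist_force: [0.9, 0.6, 0.2]
width: 0.0938
shift [ 3.6 -8.  26.5] turnz -0.2 q6 after 0.75
[258 135   4   2   4] [259.5  135.25] ((491.6, 413.9), (4.2, 0.8), 11.9)
disc ((492.8, 377.3), (79.9, 79.7), -6.2)
```

View pics/w1.png

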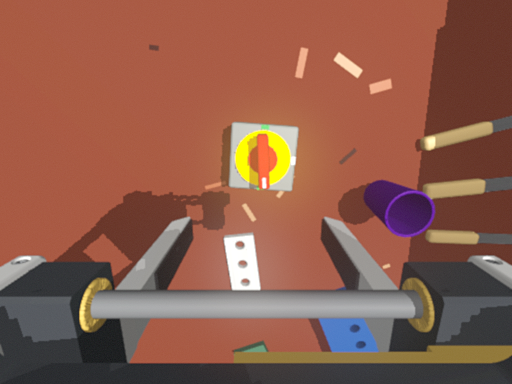

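The wrist view shows the isolator box at (264,157), the handle from (264,135) to (265,188) with its white line at the bottom (-y), and the off mark on the right at (293,160). The bar is lined up with the tool's y axis.

Run:
```python
from h import *
c=eyes.camera_params("wrist")
print(ray(c,[[264,135],[264.5,188]],.102).round(4), ray(c,[[263.5,157.5]],.065).round(4))
go(.4925,.377,.079,-.1)
```

```text
[[0.4977 0.4199 0.102 ]
 [0.4915 0.3482 0.102 ]] [[0.4945 0.3851 0.065 ]]
shift [  9.2 -13.2 197.5] turnz -0.2 q6 after 0.75
```

```bash
python3 -m jog '[[[0,0,0],[5,-8,40],-1],[[0,0,0],[10,-16,70],-1],[[0,0,0],[10,-16,110],-1],[[0,0,0],[10,-16,110],-1]]'
python3 - <<'E'
from h import *
p,d,c=snap("wrist"); cv2.imwrite("pics/w2.png",p[60:290,130:390])
hsv=cv2.cvtColor(p,cv2.COLOR_BGR2HSV);H,S,V=[hsv[...,i].astype(int) for i in range(3)]
g=(S<60)&(V>70); ye=(H>20)&(H<35)&(S>150);ye[250:]=0
ye=cv2.morphologyEx(ye.astype(np.uint8),cv2.MORPH_CLOSE,np.ones((25,25)))
print("disc",rect(ye,c,.066))
re=(((H<6)|(H>174))&(S>190)&(V>150)); re[290:]=0;re[:,:150]=0;re[:,390:]=0
print("bar",rect(re,c,.102)); 
# depth points at handle top height
M=np.asarray(c["world_to_cam"]);K=c["mtx"];v,u=np.nonzero(d>0)
z=d[v,u];P=np.c_[(u-K[0,2])/K[0,0]*z,-(v-K[1,2])/K[1,1]*z,-z]; W=(P-M[:3,3])@M[:3,:3]
m=(W[:,2]>.095)&(W[:,2]<.112)&(abs(W[:,0]-.493)<.05)&(abs(W[:,1]-.378)<.06)
print(m.sum(),cv2.minAreaRect((W[m,:2]*1000).astype(np.float32)))
m=(W[:,2]>.050)&(W[:,2]<.062)&(abs(W[:,0]-.493)<.08)&(abs(W[:,1]-.378)<.08)
print(m.sum(),cv2.minAreaRect((W[m,:2]*1000).astype(np.float32)))
E
```

```text
time: 2.55
tool_pos: [0.4895, 0.3696, 0.1616]
ee_rot: [3.131, 0.013, -0.108]
wrist_force: [-0.4, -0.0, -0.8]
width: 0.094
disc ((492.7, 378.7), (81.7, 80.3), -2.8)Traceback (most recent call last):
  File "<stdin>", line 8, in <module>
  File "h.py", line 25, in rect
    k=max(cs,key=cv2.contourArea)[:,0,:]
      ~~~^^^^^^^^^^^^^^^^^^^^^^^^
ValueError: max() iterable argument is empty
```

View pics/w2.png

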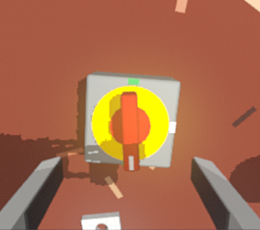

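Run:
```python
from h import *
go(.4925,.3785,.077,-.108)
```

```text
shift [ 1.  -8.6 89. ] turnz -0.0 q6 after 0.76
```

```bash
python3 -m jog '[[[0,0,0],[1,-8,40],-1],[[0,0,0],[1,-8,80],-1],[[0,0,0],[1,-8,90],-1],[[0,0,0],[1,-8,90],-1],[[0,0,0],[1,-8,90],1]]'
python3 -m jog '[[[0,0,0],[0,0,0],1],[[0,0,0],[0,0,0],1],[[0,0,0],[0,0,0],1],[[0,0,0],[0,0,0],1],[[0,0,0],[0,0,0],1]]'
python3 -m jog '[[[0,0,0],[0,0,0],1],[[0,0,0],[0,0,0],1],[[0,0,0],[0,0,0],1]]'
```

```text
time: 3.1
tool_pos: [0.4971, 0.3807, 0.0839]
ee_rot: [-3.138, -0.004, -0.109]
wrist_force: [1.0, 0.7, 0.3]
width: 0.0889
time: 3.6
tool_pos: [0.4954, 0.3799, 0.0806]
ee_rot: [-3.142, -0.0, -0.108]
wrist_force: [0.4, -0.8, -0.3]
width: 0.0491
time: 3.9
tool_pos: [0.4953, 0.3799, 0.0803]
ee_rot: [3.141, 0.0, -0.108]
wrist_force: [0.2, 0.6, 0.5]
width: 0.0252
```

```bash
python3 -m jog '[[[0,0,0],[-2,1.5,3],1],[[0,0,0],[-2,1.5,3],1],[[0,0,0],[-2,1.5,3],1],[[0,0,0],[-2,1.5,3],1],[[0,0,0],[-2,1.5,3],1]]'
python3 -m jog '[[[0,0,-6],[0,0,0],1],[[0,0,-12],[0,0,0],1],[[0,0,-18],[0,0,0],1],[[0,0,-24],[0,0,0],1],[[0,0,-30],[0,0,0],1]]'
python3 -m jog '[[[0,0,-6],[0,0,0],1],[[0,0,-12],[0,0,0],1],[[0,0,-18],[0,0,0],1],[[0,0,-24],[0,0,0],1],[[0,0,-30],[0,0,0],1]]'
python3 -c "
from h import *
o=robot.get_obs();print(o['wrist_torque'],o['joint_positions'][[0,5]])"
```

```text
time: 4.4
tool_pos: [0.4929, 0.3787, 0.0775]
ee_rot: [3.142, 0.001, -0.108]
wrist_force: [-1.5, 0.7, 1.1]
width: 0.0161
time: 4.9
tool_pos: [0.492, 0.3786, 0.0774]
ee_rot: [-3.141, 0.003, 0.42]
wrist_force: [-4.7, 0.0, 3.4]
width: 0.0159
time: 5.4
tool_pos: [0.4913, 0.378, 0.0774]
ee_rot: [-3.139, 0.004, 0.943]
wrist_force: [-5.8, -1.8, 3.3]
width: 0.0154
[-0.21603501  0.79632116 -0.10688834] [ 0.56401021 -0.37932597]
```

```bash
python3 -m jog '[[[0,0,-6],[0,0,0],1],[[0,0,-12],[0,0,0],1],[[0,0,-18],[0,0,0],1],[[0,0,-24],[0,0,0],1],[[0,0,-29],[0,0,0],1]]'
python3 -c "
from h import *
o=robot.get_obs();print(o['wrist_torque'],o['wrist_force'])"
python3 -m jog '[[[0,0,-2],[0,0,0],1],[[0,0,-4],[0,0,0],1],[[0,0,-6],[0,0,0],1],[[0,0,-6],[0,0,0],1]]'
python3 -c "
from h import *
o=robot.get_obs();print(o['wrist_torque'],o['ee_rot'])"
```

```text
time: 5.9
tool_pos: [0.4914, 0.3772, 0.0774]
ee_rot: [-3.138, 0.004, 1.447]
wrist_force: [-5.8, -2.0, 3.5]
width: 0.0161
[-0.49386432  0.67004747 -0.69669487] [-5.78811746 -1.97630289  3.47425153]
time: 6.3
tool_pos: [0.4923, 0.3771, 0.0774]
ee_rot: [-3.139, 0.003, 1.548]
wrist_force: [-3.8, -3.9, 4.3]
width: 0.0177
[-0.58465584  0.54943244 -0.62776449] [-3.13920409e+00  3.02637697e-03  1.54781123e+00]
```

```bash
python3 -m jog '[[[0,0,4],[0,0,0],-1],[[0,0,4],[0,0,0],-1],[[0,0,4],[0,0,0],-1],[[0,0,4],[0,0,0],-1],[[0,0,4],[0,0,0],-1]]'
python3 -m jog '[[[0,0,0],[0,0,-45],-1],[[0,0,0],[0,0,-90],-1],[[0,0,0],[0,0,-135],-1],[[0,0,0],[0,0,-180],-1],[[0,0,0],[0,0,-215],-1]]'
python3 - <<'E'
from h import *
p,d,c=snap("wrist"); cv2.imwrite("pics/w3.png",p[20:300,100:420])
go(.52,-.08,.30,.274)
E
```

```text
time: 6.8
tool_pos: [0.4933, 0.3787, 0.0773]
ee_rot: [3.141, 0.0, 1.48]
wrist_force: [0.3, 0.3, -0.1]
width: 0.0539
time: 7.3
tool_pos: [0.4934, 0.3788, 0.2961]
ee_rot: [3.138, -0.002, 1.48]
wrist_force: [-0.1, -0.0, 0.2]
width: 0.0926
shift [-4.555e+02  6.650e+01 -4.000e-01] turnz 69.1 q6 after -0.43
```

View pics/w3.png

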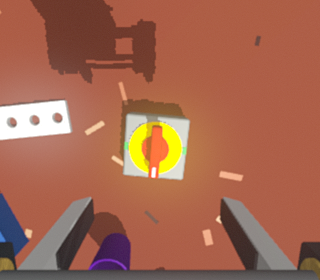

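Run:
```python
from h import *
p,d,c=snap("wrist")
hsv=cv2.cvtColor(p,cv2.COLOR_BGR2HSV);H,S,V=[hsv[...,i].astype(int) for i in range(3)]
re=((H<12)|(H>174))&(S>200)&(V>150); a=np.zeros_like(re);a[140:202,235:275]=1
re&=a
for v in range(140,202,4):
    u=np.nonzero(re[v])[0]; 
    w=np.nonzero(a[v]&(S[v]<80)&(V[v]>150))[0]
    print(v,len(u),u.min() if len(u) else 0,u.max() if len(u) else 0, w.min() if len(w) else 0,w.max() if len(w) else 0)
g=(S<60)&(V>90)&(V<235); a[:]=0;a[125:210,215:300]=1;g&=a
ye=(H>20)&(H<35)&(S>150)
print(rect((g|ye|re)&a,c,.06), rect(ye&a,c,.066))
cv2.imwrite("pics/w4.png",cv2.resize(p[120:215,205:310],None,fx=6,fy=6,interpolation=cv2.INTER_CUBIC))
```

```text
140 0 0 0 235 274
144 0 0 0 235 274
148 0 0 0 274 274
152 0 0 0 0 0
156 0 0 0 0 0
160 0 0 0 0 0
164 0 0 0 0 0
168 0 0 0 0 0
172 0 0 0 0 0
176 0 0 0 0 0
180 0 0 0 0 0
184 0 0 0 235 274
188 1 248 248 235 274
192 2 248 255 235 274
196 0 0 0 0 0
200 0 0 0 0 0
((491.5, 377.3), (99.8, 98.7), -10.3) ((491.1, 377.3), (81.4, 80.4), 84.7)
```

View pics/w4.png

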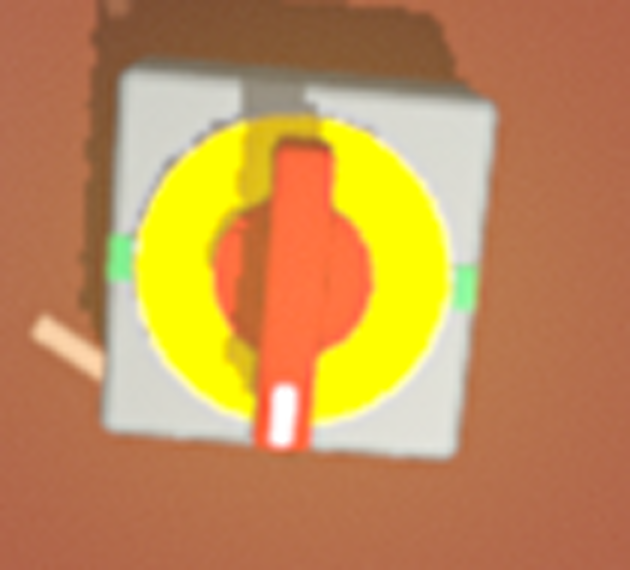

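The close view shows the handle bar parallel to the box edges, within about 1°, with the white line at the +x edge and both green marks clear. The isolator is off. Box centre is (0.4915, 0.3773) and its yaw about -10°. Next, the plates.

```bash
python3 -m jog '[[[0,0,0],[-49,7,0],-1],[[0,0,0],[-98,14,0],-1],[[0,0,0],[-147,21,0],-1],[[0,0,0],[-196,28,0],-1],[[0,0,0],[-230,33,0],-1]]'
python3 -m jog '[[[0,0,8],[-46,7,0],-1],[[0,0,16],[-92,14,0],-1],[[0,0,24],[-138,21,0],-1],[[0,0,32],[-184,28,0],-1],[[0,0,40],[-226,33,0],-1]]'
python3 -m jog '[[[0,0,8],[0,0,0],-1],[[0,0,16],[0,0,0],-1],[[0,0,24],[0,0,0],-1],[[0,0,29],[0,0,0],-1],[[0,0,29],[0,0,0],-1]]'
cat >> h.py <<'E'
def hsvm(p): return [cv2.cvtColor(p,cv2.COLOR_BGR2HSV)[...,i].astype(int) for i in range(3)]
def blob(m,lo=0):
    n,l,st,ce=cv2.connectedComponentsWithStats(m.astype(np.uint8)); return l==1+st[1:,4].argmax()
def holes(m,c,z,amin=30,amax=2000):
    "dark holes inside a blob's outline: centroids on the plane z"
    cs,h=cv2.findContours(m.astype(np.uint8),cv2.RETR_CCOMP,cv2.CHAIN_APPROX_NONE); r=[]
    for k,hh in zip(cs,h[0]):
        a=cv2.contourArea(k)
        if hh[3]>=0 and amin<a<amax:
            (q,s,_)=cv2.minAreaRect(ray(c,k[:,0,:],z)[:,:2].astype(np.float32)*1000); r.append([*q,*s])
    return np.array(r).round(1)
E
python3 - <<'E'
from h import *
p,d,c=snap("wrist"); cv2.imwrite("pics/w5.png",p); H,S,V=hsvm(p)
b=blob((H>95)&(H<130)&(S>80)); g=blob((H>50)&(H<92)&(S>50))
print("mount",rect(b,c,.056),holes(b,c,.056).tolist()); print("green",rect(g,c,.012),holes(g,c,.012).tolist())
E
```

```text
time: 7.9
tool_pos: [0.5047, 0.1438, 0.2913]
ee_rot: [-3.14, 0.001, 1.479]
wrist_force: [-0.7, 0.7, 0.2]
width: 0.0941
time: 8.4
tool_pos: [0.517, -0.0835, 0.2911]
ee_rot: [-3.14, 0.001, 0.776]
wrist_force: [0.9, 1.0, 0.8]
width: 0.0939
time: 8.9
tool_pos: [0.5172, -0.0815, 0.2912]
ee_rot: [-3.141, 0.002, 0.276]
wrist_force: [-0.8, -0.3, -0.3]
width: 0.0943
mount ((639.7, -9.2), (203.7, 120.0), -74.2) []
green ((447.2, -121.0), (187.4, 67.7), -74.2) [[463.8, -176.9, 17.7, 19.7], [452.1, -139.0, 18.4, 20.3], [442.1, -100.6, 19.1, 20.7], [431.4, -62.5, 18.8, 20.4]]
```

View pics/w5.png

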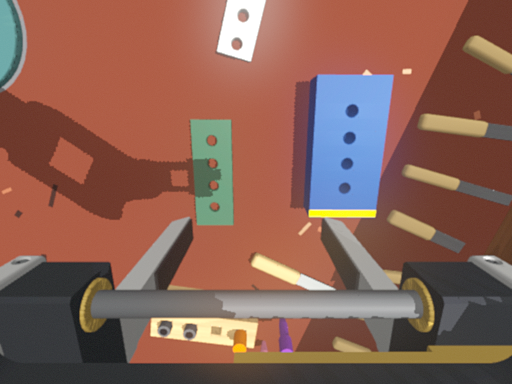

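The view shows the green plate at (212,172), the pedestal's holes at (352,110), (349,137), (347,163) and (345,187), and the yellow stripe at (342,213).

Run:
```python
from h import *
p=cv2.imread("pics/w5.png");c=eyes.camera_params("wrist");H,S,V=hsvm(p)
b=(V<100); b[:, :325]=0;b[:,375:]=0;b[:85]=0;b[205:]=0
n,l,st,ce=cv2.connectedComponentsWithStats(b.astype(np.uint8))
for i in range(1,n):
    if st[i,4]>30: print(st[i],rect(l==i,c,.056))
s=blob((H>20)&(H<35)&(S>150)&(np.mgrid[:384,:512][0]<230)); print("stripe",rect(s,c,.056))
print(V[137,320:385:4],V[187,320:375:4])
go(.447,-.120,.10,np.radians(15.8))
```

```text
stripe ((675.1, -114.9), (111.7, 10.6), 15.0)
[226 227 228 229 229 230 153 119 113 227 231 231 231 231 230 230 227] [216 217 217 217 219 123 119 105 221 219 219 220 220 219]
shift [-77.9  17.9 191.5] turnz 0.1 q6 after -0.54
```

```bash
python3 - <<'E'
from h import *
p=cv2.imread("pics/w5.png");c=eyes.camera_params("wrist");H,S,V=hsvm(p)
b=(V<185); b[:, :330]=0;b[:,372:]=0;b[:90]=0;b[203:]=0
n,l,st,ce=cv2.connectedComponentsWithStats(b.astype(np.uint8))
for i in range(1,n):
    if st[i,4]>30: print(st[i],rect(l==i,c,.056))
E
python3 -m jog '[[[0,0,0],[-30,7,40],-1],[[0,0,0],[-60,14,80],-1],[[0,0,0],[-78,18,120],-1],[[0,0,0],[-78,18,150],-1],[[0,0,0],[-78,18,150],-1]]'
python3 -m jog '[[[0,0,0],[0,0,0],-1],[[0,0,0],[0,0,0],-1]]'
python3 - <<'E'
from h import *
go(.447,-.120,.005,np.radians(15.8))
p,d,c=snap("wrist"); H,S,V=hsvm(p); g=blob((H>50)&(H<92)&(S>50)); cv2.imwrite("pics/w6.png",p)
print("green",rect(g,c,.012),holes(g,c,.012).tolist())
E
```

```text
[346 104  13  13 127] ((629.6, 42.9), (17.9, 17.4), 62.7)
[343 132  13  12 118] ((640.5, 4.6), (17.5, 17.0), 63.4)
[341 158  12  12 109] ((650.9, -34.0), (17.7, 17.2), -26.6)
[339 182  12  12 103] ((662.3, -72.4), (17.2, 16.8), -27.3)
time: 9.45
tool_pos: [0.4435, -0.1189, 0.1371]
ee_rot: [-3.135, 0.008, 0.277]
wrist_force: [-0.2, 0.8, -0.1]
width: 0.0944
time: 9.65
tool_pos: [0.449, -0.1204, 0.1448]
ee_rot: [3.139, -0.003, 0.277]
wrist_force: [-0.4, -0.2, 0.3]
width: 0.0941
shift [ -2.3  -1.3 139.8] turnz 0.1 q6 after -0.54
green ((446.8, -121.3), (188.5, 67.1), -74.3) [[462.4, -176.8, 16.9, 18.1], [451.7, -138.3, 17.9, 18.7], [441.0, -100.4, 17.9, 18.7], [430.7, -62.9, 19.7, 19.2]]
```

```bash
python3 -m jog '[[[0,0,0],[-2,-1,40],-1],[[0,0,0],[-2,-1,80],-1],[[0,0,0],[-2,-1,115],-1],[[0,0,0],[-2,-1,130],-1],[[0,0,0],[-2,-1,130],-1]]'
python3 -m jog '[[[0,0,0],[0,0,2],-1],[[0,0,0],[0,0,4],-1],[[0,0,0],[0,0,6],-1],[[0,0,0],[0,0,6],-1],[[0,0,0],[0,0,6],-1]]'
python3 -c "
from h import *
go(.4468,-.1198,.004,np.radians(15.8))"
```

```text
time: 10.2
tool_pos: [0.4445, -0.1191, 0.0113]
ee_rot: [-3.14, 0.003, 0.276]
wrist_force: [-0.5, 0.7, -0.6]
width: 0.0939
time: 10.7
tool_pos: [0.4455, -0.1198, 0.007]
ee_rot: [3.141, -0.001, 0.276]
wrist_force: [0.2, 0.9, 0.3]
width: 0.0941
shift [1.2 0.4 3. ] turnz -0.0 q6 after -0.54
```

```bash
python3 -m jog '[[[0,0,0],[1,0,3],-1],[[0,0,0],[1,0,3],1],[[0,0,0],[1,0,3],1],[[0,0,0],[1,0,3],1],[[0,0,0],[1,0,3],1]]'
python3 -m jog '[[[0,0,0],[0,0,0],1],[[0,0,0],[0,0,0],1],[[0,0,0],[0,0,0],1],[[0,0,0],[0,0,0],1],[[0,0,0],[0,0,0],1]]'
python3 -c "
from h import *
go(.6458,-.0147,.13,np.radians(15.8))"
```

```text
time: 11.2
tool_pos: [0.4462, -0.1193, 0.0034]
ee_rot: [3.142, -0.0, 0.276]
wrist_force: [1.5, 0.2, 0.4]
width: 0.0677
time: 11.7
tool_pos: [0.4462, -0.1194, 0.0035]
ee_rot: [3.141, -0.0, 0.276]
wrist_force: [1.2, 0.6, -0.3]
width: 0.0677
shift [ 220.5  -46.4 -126.5] turnz -0.0 q6 after -0.3
```

```bash
python3 -m jog '[[[0,0,0],[0,0,-25],1],[[0,0,0],[0,0,-55],1],[[0,0,0],[0,0,-85],1],[[0,0,0],[0,0,-110],1],[[0,0,0],[0,0,-115],1]]'
python3 -m jog '[[[0,0,0],[25,-5,0],1],[[0,0,0],[60,-13,0],1],[[0,0,0],[95,-20,0],1],[[0,0,0],[130,-27,0],1],[[0,0,0],[160,-34,0],1]]'
python3 -m jog '[[[0,0,0],[25,-5,0],1],[[0,0,0],[45,-9,0],1],[[0,0,0],[60,-12,0],1],[[0,0,0],[60,-12,0],1],[[0,0,0],[60,-12,0],1]]'
python3 - <<'E'
from h import *
p,d,c=snap("wrist"); H,S,V=hsvm(p); cv2.imwrite("pics/w6.png",p)
o=robot.get_obs();g=blob((H>50)&(H<92)&(S>50));z=o["tool_pos"][2]-.0035+.012
print("green",rect(g,c,z),holes(g,c,z).tolist(),o["tool_pos"],o["width"])
go(.6458,-.0147,.065,np.radians(15.8))
E
```

```text
time: 12.2
tool_pos: [0.4473, -0.1199, 0.1207]
ee_rot: [3.139, -0.003, 0.276]
wrist_force: [0.7, -0.5, -5.5]
width: 0.0674
time: 12.7
tool_pos: [0.5907, -0.042, 0.1151]
ee_rot: [-3.14, 0.005, 0.276]
wrist_force: [0.1, 0.0, -5.7]
width: 0.0674
time: 13.2
tool_pos: [0.6438, -0.0152, 0.1155]
ee_rot: [-3.14, 0.005, 0.276]
wrist_force: [0.4, -0.4, -4.4]
width: 0.0677
green ((637.3, 8.0), (137.5, 67.9), -74.2) [[648.4, -31.9, 14.8, 14.4], [638.3, 4.9, 15.8, 16.2], [628.0, 42.0, 17.6, 17.6]] [ 0.64381    -0.01545868  0.11623474] 0.06769121404989704
shift [ 2.3 -0.1 51.2] turnz -0.0 q6 after -0.3
```

```bash
python3 -m jog '[[[0,0,0],[2,0,15],1],[[0,0,0],[2,0,30],1],[[0,0,0],[2,0,42],1],[[0,0,0],[2,0,46],1],[[0,0,0],[2,0,46],1]]'
python3 -m jog '[[[0,0,0],[0,0,2],1],[[0,0,0],[0,0,4],1],[[0,0,0],[0,0,6],1],[[0,0,0],[0,0,6],1],[[0,0,0],[0,0,6],1]]'
python3 -c "
from h import *
go(.6458,-.0147,.0595,np.radians(15.8))"
```

```text
time: 13.75
tool_pos: [0.6461, -0.0147, 0.0706]
ee_rot: [-3.14, 0.003, 0.275]
wrist_force: [0.4, -0.1, -4.2]
width: 0.0676
time: 14.25
tool_pos: [0.6473, -0.0147, 0.0666]
ee_rot: [3.141, -0.0, 0.276]
wrist_force: [-0.3, -0.2, -4.5]
width: 0.0676
shift [-1.5 -0.4  7.1] turnz -0.0 q6 after -0.3
```

```bash
python3 -m jog '[[[0,0,0],[-1.2,0,2],1],[[0,0,0],[-1.2,0,4],1],[[0,0,0],[-1.2,0,6],1],[[0,0,0],[-1.2,0,7.5],1],[[0,0,0],[-1.2,0,7.5],1]]'
python3 -c "
from h import *
go(.6458,-.0147,.0595,np.radians(15.8))"
```

```text
time: 14.75
tool_pos: [0.646, -0.015, 0.0595]
ee_rot: [3.141, -0.0, 0.276]
wrist_force: [-1.5, 0.3, -2.1]
width: 0.0676
shift [-0.1 -0.4  0. ] turnz -0.0 q6 after -0.3
```

```bash
python3 -m jog '[[[0,0,0],[0,0,0.5],-1],[[0,0,0],[0,0,0.5],-1],[[0,0,0],[0,0,0.5],-1],[[0,0,0],[0,0,0.5],-1],[[0,0,0],[0,0,0.5],-1]]'
python3 -m jog '[[[0,0,0],[0,0,-20],-1],[[0,0,0],[0,0,-60],-1],[[0,0,0],[0,0,-105],-1],[[0,0,0],[0,0,-150],-1],[[0,0,0],[0,0,-150],-1]]'
python3 -m jog '[[[0,0,0],[0,0,0],-1],[[0,0,0],[0,0,0],-1]]'
python3 - <<'E'
from h import *
p,d,c=snap("wrist"); H,S,V=hsvm(p); cv2.imwrite("pics/w7.png",p)
g=blob((H>50)&(H<92)&(S>50))
print("green",rect(g,c,.068),holes(g,c,.068).tolist())
w=blob((S<60)&(V>150)&(np.mgrid[:384,:512][0]<230)); print(rect(w,c,.012),holes(w,c,.012).tolist())
go(.46,.12,.25,0)
E
```

```text
time: 15.25
tool_pos: [0.6464, -0.015, 0.0588]
ee_rot: [3.141, -0.001, 0.276]
wrist_force: [-0.7, -1.2, 0.4]
width: 0.0937
time: 15.75
tool_pos: [0.6496, -0.0153, 0.2183]
ee_rot: [3.135, -0.015, 0.276]
wrist_force: [0.4, 0.8, 0.9]
width: 0.0939
time: 15.95
tool_pos: [0.6454, -0.0149, 0.2066]
ee_rot: [-3.141, 0.003, 0.276]
wrist_force: [-0.4, 0.5, 0.3]
width: 0.0943
green ((645.9, -15.7), (186.7, 67.7), -74.3) [[662.6, -73.8, 17.2, 18.4], [651.2, -34.9, 17.3, 17.3], [640.9, 3.9, 18.2, 18.3], [629.9, 41.5, 19.8, 19.0]]
((436.5, 116.3), (86.5, 60.5), -89.6) [[437.4, 92.1, 15.7, 12.1], [437.1, 130.9, 14.3, 11.6]]
shift [-141.6 -180.2  -43.3] turnz 15.8 q6 after 0.26
```

View pics/w7.png

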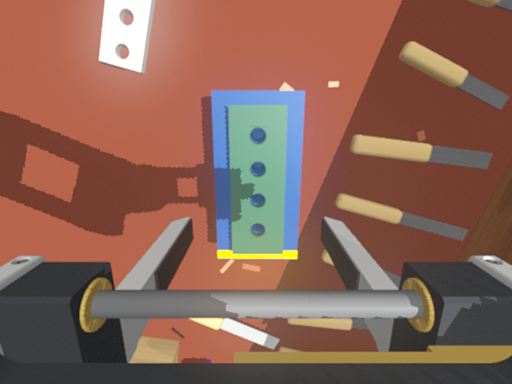

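The large plate lies flat on the pedestal, its holes at (258,135) to (258,229) showing blue through them and within about 1 mm of the pedestal's. Next is the small plate.

```bash
python3 -m jog '[[[0,0,4],[-32,-39,0],-1],[[0,0,8],[-64,-78,0],-1],[[0,0,12],[-94,-117,0],-1],[[0,0,15],[-125,-156,0],-1],[[0,0,15.8],[-158,-199,0],-1]]'
python3 -m jog '[[[0,0,0],[0,0,25],-1],[[0,0,0],[0,0,50],-1],[[0,0,0],[0,0,50],-1],[[0,0,0],[0,0,50],-1],[[0,0,0],[0,0,50],-1]]'
python3 - <<'E'
from h import *
p,d,c=snap("wrist"); H,S,V=hsvm(p); cv2.imwrite("pics/w8.png",p)
print(robot.get_obs()["tool_pos"])
w=blob((S<60)&(V>150)&(np.mgrid[:384,:512][0]<230)); print(rect(w,c,.012),holes(w,c,.012).tolist())
go(.434,.15,.004,0)
E
```

```text
time: 16.5
tool_pos: [0.4405, 0.1316, 0.206]
ee_rot: [3.141, 0.004, -0.002]
wrist_force: [-0.0, 0.3, 0.5]
width: 0.0941
time: 17.0
tool_pos: [0.4439, 0.1309, 0.1591]
ee_rot: [-3.142, -0.001, -0.001]
wrist_force: [0.1, -0.6, -0.2]
width: 0.0942
[0.44416595 0.1308613  0.1594921 ]
((433.9, 152.9), (157.1, 56.5), -89.6) [[434.1, 94.9, 15.2, 18.3], [434.5, 133.8, 15.5, 15.4], [434.2, 172.7, 15.8, 16.0], [433.9, 212.8, 17.1, 16.7]]
shift [-10.4 -19.1 155.5] turnz -0.0 q6 after 0.33
```

```bash
python3 -m jog '[[[0,0,0],[-10,-22,40],-1],[[0,0,0],[-10,-22,80],-1],[[0,0,0],[-10,-22,120],-1],[[0,0,0],[-10,-22,145],-1],[[0,0,0],[-10,-22,145],-1]]'
python3 -m jog '[[[0,0,0],[0,0,2],-1],[[0,0,0],[0,0,4],-1],[[0,0,0],[0,0,6],-1],[[0,0,0],[0,0,6],-1],[[0,0,0],[0,0,6],-1]]'
python3 -c "
from h import *
go(.4341,.1534,.004,0)"
```

```text
time: 17.55
tool_pos: [0.4307, 0.1522, 0.0103]
ee_rot: [3.14, 0.007, -0.001]
wrist_force: [-0.8, -0.3, 0.1]
width: 0.0941
time: 18.05
tool_pos: [0.4338, 0.1531, 0.0082]
ee_rot: [-3.141, -0.001, -0.0]
wrist_force: [-0.0, -0.3, -0.6]
width: 0.0939
shift [ 0.3 -0.3  4.2] turnz -0.0 q6 after 0.34
```

```bash
python3 -m jog '[[[0,0,0],[0,0,4.2],-1],[[0,0,0],[0,0,4.2],1],[[0,0,0],[0,0,4.2],1],[[0,0,0],[0,0,4.2],1],[[0,0,0],[0,0,4.2],1]]'
python3 -m jog '[[[0,0,0],[0,0,0],1],[[0,0,0],[0,0,0],1],[[0,0,0],[0,0,0],1],[[0,0,0],[0,0,0],1],[[0,0,0],[0,0,0],1]]'
python3 -m jog '[[[0,0,0],[0,0,-25],1],[[0,0,0],[0,0,-55],1],[[0,0,0],[0,0,-85],1],[[0,0,0],[0,0,-120],1],[[0,0,0],[0,0,-125],1]]'
python3 -c "
from h import *
go(.6458,-.0147,.13,np.radians(15.8))"
```

```text
time: 18.55
tool_pos: [0.4333, 0.153, 0.0033]
ee_rot: [3.142, -0.0, -0.0]
wrist_force: [-0.1, 0.0, 0.6]
width: 0.0657
time: 19.05
tool_pos: [0.4335, 0.153, 0.0033]
ee_rot: [3.142, -0.0, -0.0]
wrist_force: [0.4, 0.4, -0.5]
width: 0.0536
time: 19.55
tool_pos: [0.4357, 0.1536, 0.1323]
ee_rot: [-3.14, -0.008, -0.0]
wrist_force: [0.4, -0.0, -1.5]
width: 0.0534
shift [210.1 168.3   3.7] turnz -15.8 q6 after -0.3
```

```bash
python3 -m jog '[[[0,0,-3],[25,20,0],1],[[0,0,-6],[55,44,0],1],[[0,0,-9],[85,68,0],1],[[0,0,-12],[115,92,0],1],[[0,0,-15.8],[145,116,0],1]]'
python3 -c "
from h import *
go(.6458,-.0147,.13,np.radians(15.8))"
```

```text
time: 20.05
tool_pos: [0.578, 0.036, 0.1253]
ee_rot: [-3.14, 0.004, 0.278]
wrist_force: [-0.1, 0.7, -2.3]
width: 0.0535
shift [51.2 67.3 -5. ] turnz 0.1 q6 after -0.3
```

```bash
python3 -m jog '[[[0,0,0],[20,26,0],1],[[0,0,0],[38,50,0],1],[[0,0,0],[51,67,0],1],[[0,0,0],[51,67,0],1],[[0,0,0],[51,67,0],1]]'
python3 -m jog '[[[0,0,0],[0,0,15],1],[[0,0,0],[0,0,30],1],[[0,0,0],[0,0,42],1],[[0,0,0],[0,0,42],1],[[0,0,0],[0,0,42],1]]'
python3 - <<'E'
from h import *
p,d,c=snap("wrist"); H,S,V=hsvm(p); cv2.imwrite("pics/w9.png",p)
o=robot.get_obs();z=o["tool_pos"][2]-.0033+.012;print(o["tool_pos"])
a=np.zeros(V.shape,bool);a[60:290,215:300]=1
w=blob((S<60)&(V>120)&a); print(rect(w,c,z),holes(w,c,z).tolist())
go(.6458,-.0147,.0715,np.radians(15.8))
E
```

```text
time: 20.55
tool_pos: [0.6443, -0.0134, 0.1255]
ee_rot: [-3.139, 0.004, 0.275]
wrist_force: [-0.2, 0.1, -2.5]
width: 0.0539
time: 21.05
tool_pos: [0.6449, -0.0133, 0.0854]
ee_rot: [-3.141, 0.001, 0.276]
wrist_force: [-0.4, 0.2, -3.0]
width: 0.0538
[ 0.64560158 -0.0134488   0.08643915]
((639.1, 8.6), (133.5, 58.0), -74.1) [[649.3, -28.1, 12.9, 12.8]]
shift [-0.2  1.3 14.9] turnz 0.0 q6 after -0.3
```

```bash
python3 -m jog '[[[0,0,0],[0,1.6,4],1],[[0,0,0],[0,1.6,8],1],[[0,0,0],[0,1.6,11],1],[[0,0,0],[0,1.6,11],1],[[0,0,0],[0,1.6,11],1]]'
python3 -m jog '[[[0,0,0],[0,0,1],1],[[0,0,0],[0,0,2],1],[[0,0,0],[0,0,3],1],[[0,0,0],[0,0,3.5],1],[[0,0,0],[0,0,3.5],1]]'
python3 -c "
from h import *
go(.6458,-.0147,.0715,np.radians(15.8))"
```

```text
time: 21.6
tool_pos: [0.6459, -0.0152, 0.0751]
ee_rot: [-3.142, 0.0, 0.276]
wrist_force: [-0.2, 0.1, -2.5]
width: 0.0537
time: 22.1
tool_pos: [0.6459, -0.0151, 0.0716]
ee_rot: [-3.142, 0.0, 0.276]
wrist_force: [-0.3, 0.5, -3.3]
width: 0.0538
shift [ 0.  -0.5  0.1] turnz -0.0 q6 after -0.3
```

```bash
python3 -m jog '[[[0,0,0],[0,0,0.8],1],[[0,0,0],[0,0,0.8],1],[[0,0,0],[0,0,0.8],-1],[[0,0,0],[0,0,0.8],-1],[[0,0,0],[0,0,0.8],-1]]'
python3 -m jog '[[[0,0,0],[0,0,-0.5],-1],[[0,0,0],[0,0,-20],-1],[[0,0,0],[0,0,-60],-1],[[0,0,0],[0,0,-100],-1],[[0,0,0],[0,0,-135],-1]]'
python3 -m jog '[[[0,0,0],[0,0,0],-1],[[0,0,0],[0,0,0],-1]]'
python3 - <<'E'
from h import *
p,d,c=snap("wrist"); H,S,V=hsvm(p); cv2.imwrite("pics/w10.png",p)
a=np.zeros(V.shape,bool);a[60:290,215:300]=1
g=(V<110)&a
n,l,st,ce=cv2.connectedComponentsWithStats(g.astype(np.uint8))
for i in range(1,n):
    if st[i,4]>50: print(st[i],rect(l==i,c,.080))
go(.5,-.39,.28,np.radians(97))
E
```

```text
time: 22.6
tool_pos: [0.6464, -0.0152, 0.0715]
ee_rot: [3.141, -0.001, 0.276]
wrist_force: [0.2, 0.6, 0.2]
width: 0.0744
time: 23.1
tool_pos: [0.6462, -0.0152, 0.2083]
ee_rot: [3.141, -0.001, 0.276]
wrist_force: [0.1, -0.1, -0.2]
width: 0.0941
time: 23.3
tool_pos: [0.6465, -0.0152, 0.2071]
ee_rot: [3.14, -0.002, 0.276]
wrist_force: [-0.2, 0.5, -0.6]
width: 0.0941
shift [-242.2  321.   -74.9] turnz -81.2 q6 after -2.36
```

View pics/w10.png

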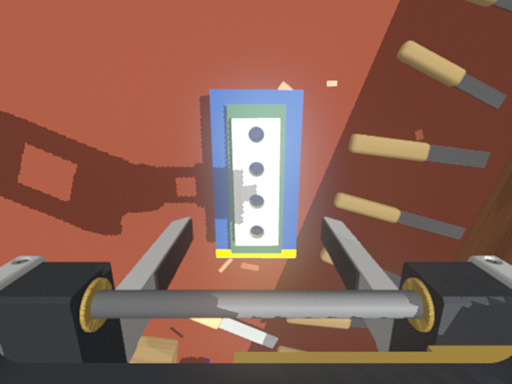

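Both plates are stacked in line with the stripe visible at (256,253), and all four holes are open at (256,134), (257,169), (257,201) and (256,231). Now the pin.

```bash
python3 - <<'E'
from h import *
p=cv2.imread("pics/w10.png"); c=eyes.camera_params("wrist"); H,S,V=hsvm(p)
a=np.zeros(V.shape,bool);a[115:245,236:276]=1
for t in (170,):
  n,l,st,ce=cv2.connectedComponentsWithStats(((V<t)&a).astype(np.uint8))
  for i in range(1,n):
    if st[i,4]>40: print(st[i],rect(l==i,c,.080))
E
python3 -m jog '[[[0,0,8],[-27,36,-15],-1],[[0,0,16],[-54,72,-30],-1],[[0,0,24],[-81,108,-45],-1],[[0,0,32],[-108,144,-60],-1],[[0,0,40],[-135,180,-75],-1]]'
python3 -m jog '[[[0,0,8],[0,0,0],-1],[[0,0,16],[0,0,0],-1],[[0,0,24],[0,0,0],-1],[[0,0,32],[0,0,0],-1],[[0,0,40],[0,0,0],-1]]'
python3 -m jog '[[[0,0,8],[0,0,0],-1],[[0,0,16],[0,0,0],-1],[[0,0,19],[0,0,0],-1],[[0,0,19],[0,0,0],-1],[[0,0,19],[0,0,0],-1]]'
python3 -c "
from h import *
go(.54,-.385,.25,np.radians(-83))"
```

```text
[249 127  15  14  78] ((628.3, 43.4), (15.3, 13.9), -37.0)
[250 163  14  13 113] ((639.9, 5.4), (14.3, 13.6), -48.3)
[250 195  14  11 119] ((650.2, -31.8), (15.7, 12.6), 15.8)
[251 226  12   9  86] ((660.9, -69.5), (13.7, 10.8), 15.8)
time: 23.85
tool_pos: [0.5635, -0.2262, 0.2784]
ee_rot: [-3.141, 0.005, -0.428]
wrist_force: [0.9, -0.2, 0.3]
width: 0.0943
time: 24.35
tool_pos: [0.5643, -0.2249, 0.2776]
ee_rot: [3.138, 0.004, -1.127]
wrist_force: [-0.3, 0.2, 0.5]
width: 0.0941
time: 24.85
tool_pos: [0.5646, -0.2249, 0.2789]
ee_rot: [3.139, 0.002, -1.451]
wrist_force: [0.2, -0.2, 0.6]
width: 0.0938
shift [156.1  43.5  28.7] turnz -0.1 q6 after 0.83
```

```bash
python3 -m jog '[[[0,0,0],[39,11,8],-1],[[0,0,0],[78,22,15],-1],[[0,0,0],[117,33,22],-1],[[0,0,0],[156,43,28],-1],[[0,0,0],[156,43,28],-1]]'
python3 -m jog '[[[0,0,0],[0,0,0],-1],[[0,0,0],[0,0,0],-1],[[0,0,0],[0,0,0],-1]]'
cat >> h.py <<'E'
def comps(m,c,z,amin=40):
    n,l,st,ce=cv2.connectedComponentsWithStats(m.astype(np.uint8))
    for i in range(1,n):
        if st[i,4]>amin: print(st[i],rect(l==i,c,z))
E
python3 - <<'E'
from h import *
p,d,c=snap("wrist"); H,S,V=hsvm(p); cv2.imwrite("pics/w11.png",p); print(robot.get_obs()["tool_pos"])
comps((H>8)&(H<24)&(S>190)&(V>150),c,.109,100)
E
```

```text
time: 25.35
tool_pos: [0.5384, -0.3895, 0.249]
ee_rot: [3.137, 0.002, -1.458]
wrist_force: [0.6, -0.2, -1.0]
width: 0.094
time: 25.65
tool_pos: [0.5415, -0.3838, 0.2538]
ee_rot: [-3.141, -0.001, -1.45]
wrist_force: [-0.1, 0.8, 0.3]
width: 0.0939
[ 0.54146996 -0.38377333  0.25389291]
[248 148  17  21 270] ((571.7, -379.4), (24.7, 19.7), 7.3)
```

View pics/w11.png

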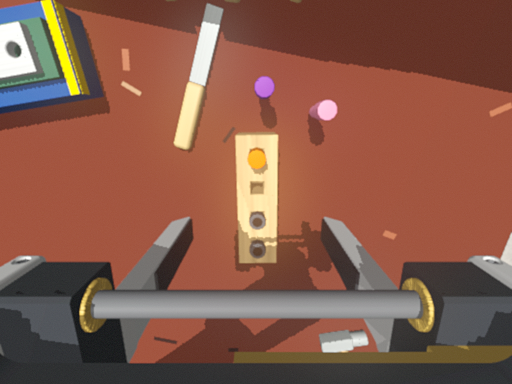

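Run:
```python
from h import *
p=cv2.imread("pics/w11.png"); c=eyes.camera_params("wrist"); H,S,V=hsvm(p)
a=np.zeros(V.shape,bool);a[130:268,230:285]=1
print("rack",rect(blob((H>12)&(H<32)&(S>40)&(V>120)&a),c,.075))
print("free",ray(c,[257,187.5],.075).round(4))
b=(V<115)&a; b[:, :247]=0;b[:,268:]=0;comps(b,c,.091,30)
go(.5695,-.3795,.088,np.radians(-83))
```

```text
rack ((504.7, -388.9), (194.9, 59.1), 7.3)
free [[ 0.5259 -0.3864  0.075 ]]
[251 241  14  16 138] ((440.5, -397.5), (23.7, 18.7), 6.9)
shift [ -1.  -28.2 165.9] turnz -0.1 q6 after 0.86
```

Rack: yaw 7.2°, pin at about (0.570, -0.380), free hole at (0.526, -0.386), bolts at about (0.481, -0.392) and (0.437, -0.398). The orange pin is at (257,158), inside the rack. The look-alikes at (264,87) and (326,110) stand outside it.

```bash
python3 -m jog '[[[0,0,0],[-1,-15,30],-1],[[0,0,0],[-1,-29,70],-1],[[0,0,0],[-1,-29,110],-1],[[0,0,0],[-1,-29,155],-1],[[0,0,0],[-1,-29,155],-1]]'
python3 -m jog '[[[0,0,0],[0,0,4],-1],[[0,0,0],[0,0,8],-1],[[0,0,0],[0,0,13],-1],[[0,0,0],[0,0,13],-1],[[0,0,0],[0,0,13],-1]]'
python3 -c "
from h import *
go(.5703,-.380,.0795,np.radians(-83))"
```

```text
time: 26.2
tool_pos: [0.5658, -0.3762, 0.0891]
ee_rot: [3.13, 0.012, -1.451]
wrist_force: [-1.3, 0.9, -0.7]
width: 0.0944
time: 26.7
tool_pos: [0.57, -0.3811, 0.0863]
ee_rot: [-3.14, -0.002, -1.452]
wrist_force: [0.6, 0.3, -0.3]
width: 0.0941
shift [-1.1 -0.5  6.8] turnz -0.2 q6 after 0.86
```

```bash
python3 -m jog '[[[0,0,0],[-1,-0.5,4],-1],[[0,0,0],[-1,-0.5,6.5],-1],[[0,0,0],[-1,-0.5,6.5],1],[[0,0,0],[-1,-0.5,6.5],1],[[0,0,0],[-1,-0.5,6.5],1]]'
python3 -m jog '[[[0,0,0],[0,0,0],1],[[0,0,0],[0,0,0],1],[[0,0,0],[0,0,0],1],[[0,0,0],[0,0,0],1],[[0,0,0],[0,0,0],1]]'
python3 -m jog '[[[0,0,0],[0,0,0],1],[[0,0,0],[0,0,0],1],[[0,0,0],[0,0,0],1],[[0,0,0],[0,0,0],1],[[0,0,0],[0,0,0],1]]'
```

```text
time: 27.2
tool_pos: [0.5699, -0.3797, 0.0785]
ee_rot: [-3.142, -0.0, -1.452]
wrist_force: [0.2, -0.1, 0.5]
width: 0.0732
time: 27.7
tool_pos: [0.5699, -0.3797, 0.0785]
ee_rot: [3.142, -0.0, -1.452]
wrist_force: [0.5, -0.4, -0.2]
width: 0.0333
time: 28.2
tool_pos: [0.5699, -0.3797, 0.0785]
ee_rot: [-3.142, -0.0, -1.452]
wrist_force: [0.4, -0.2, 0.4]
width: 0.0234
```

```bash
python3 -m jog '[[[0,0,0],[0,0,-20],1],[[0,0,0],[0,0,-50],1],[[0,0,0],[0,0,-85],1],[[0,0,0],[0,0,-115],1],[[0,0,0],[0,0,-125],1]]'
python3 -m jog '[[[0,0,-7],[0,0,0],1],[[0,0,-15],[0,0,0],1],[[0,0,-23],[0,0,0],1],[[0,0,-31],[0,0,0],1],[[0,0,-39],[0,0,0],1]]'
python3 -m jog '[[[0,0,-7],[0,0,0],1],[[0,0,-15],[0,0,0],1],[[0,0,-23],[0,0,0],1],[[0,0,-31],[0,0,0],1],[[0,0,-39],[0,0,0],1]]'
python3 -m jog '[[[0,0,-7],[0,0,0],1],[[0,0,-14],[0,0,0],1],[[0,0,-21],[0,0,0],1],[[0,0,-21],[0,0,0],1],[[0,0,-21],[0,0,0],1]]'
python3 -c "
from h import *
go(.6623,-.0727,.20,np.radians(15.8))"
```

```text
time: 28.7
tool_pos: [0.571, -0.3804, 0.2079]
ee_rot: [-3.137, -0.005, -1.452]
wrist_force: [0.2, -0.4, -0.8]
width: 0.0238
time: 29.2
tool_pos: [0.5694, -0.3791, 0.2012]
ee_rot: [3.141, 0.003, -0.766]
wrist_force: [0.5, 0.2, -2.0]
width: 0.0238
time: 29.7
tool_pos: [0.5694, -0.3792, 0.2012]
ee_rot: [-3.14, 0.003, -0.085]
wrist_force: [0.6, 0.2, -1.5]
width: 0.0234
time: 30.2
tool_pos: [0.5695, -0.3793, 0.2021]
ee_rot: [-3.14, 0.001, 0.273]
wrist_force: [-0.2, -1.1, -1.4]
width: 0.0234
shift [ 172.  -270.2    2.3] turnz -0.2 q6 after -0.39
```

```bash
python3 -m jog '[[[0,0,0],[20,-32,0],1],[[0,0,0],[45,-71,0],1],[[0,0,0],[70,-110,0],1],[[0,0,0],[95,-149,0],1],[[0,0,0],[120,-188,0],1]]'
python3 -m jog '[[[0,0,0],[25,-39,0],1],[[0,0,0],[42,-66,0],1],[[0,0,0],[52,-82,0],1],[[0,0,0],[52,-82,0],1],[[0,0,0],[52,-82,0],1]]'
python3 -m jog '[[[0,0,0],[0,0,20],1],[[0,0,0],[0,0,36],1],[[0,0,0],[0,0,36],1],[[0,0,0],[0,0,36],1],[[0,0,0],[0,0,36],1]]'
python3 - <<'E'
from h import *
go(.6623,-.0727,.0835,np.radians(15.8))
p,d,c=snap("wrist"); H,S,V=hsvm(p); cv2.imwrite("pics/w12.png",cv2.resize(p[60:300,160:360],None,fx=2.4,fy=2.4))
E
```

```text
time: 30.7
tool_pos: [0.6343, -0.1643, 0.203]
ee_rot: [-3.141, 0.0, 0.273]
wrist_force: [0.3, -0.8, -1.4]
width: 0.0236
time: 31.2
tool_pos: [0.6617, -0.0741, 0.2032]
ee_rot: [3.141, 0.001, 0.274]
wrist_force: [0.0, -0.4, -1.2]
width: 0.0232
time: 31.7
tool_pos: [0.6623, -0.0743, 0.1689]
ee_rot: [3.14, -0.002, 0.274]
wrist_force: [-0.7, -0.1, -2.4]
width: 0.0234
shift [ 0.3 -1.7 85.4] turnz -0.1 q6 after -0.39
```

View pics/w12.png

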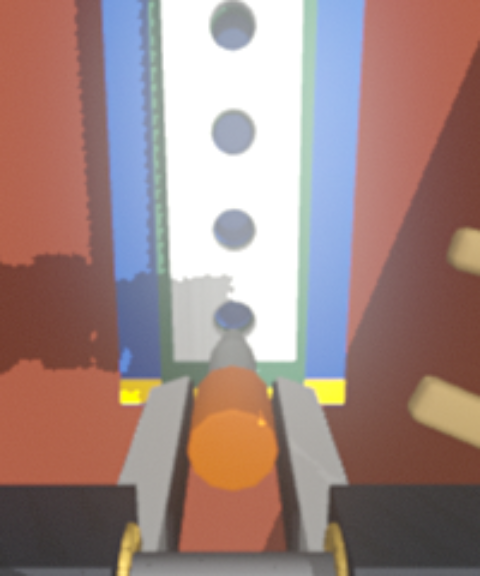

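The pin's tip at (233,337) is over the last hole at (234,317), in line sideways. All the holes show concentric rims. I'll lower it while watching the force.

```bash
python3 -m jog '[[[0,0,0],[0,-1.5,10],1],[[0,0,0],[0,-1.5,20],1],[[0,0,0],[0,-1.5,28],1],[[0,0,0],[0,-1.5,28],1],[[0,0,0],[0,-1.5,28],1]]'
python3 -m jog '[[[0,0,0],[0,0,6],1],[[0,0,0],[0,0,12],1],[[0,0,0],[0,0,18],1],[[0,0,0],[0,0,22],1],[[0,0,0],[0,0,22],1]]'
python3 -c "
from h import *
go(.6623,-.0727,.0835,np.radians(15.8))"
```

```text
time: 32.25
tool_pos: [0.6612, -0.0714, 0.1387]
ee_rot: [-3.141, 0.001, 0.276]
wrist_force: [0.2, 0.1, -0.3]
width: 0.0232
time: 32.75
tool_pos: [0.6616, -0.0721, 0.1168]
ee_rot: [3.141, 0.0, 0.275]
wrist_force: [2.4, -0.9, -3.0]
width: 0.0229
shift [ 0.5  0.7 33.3] turnz -0.0 q6 after -0.39
```

```bash
python3 -m jog '[[[0,0,0],[0.5,0.3,5],1],[[0,0,0],[0.5,0.3,10],1],[[0,0,0],[0.5,0.3,15],1],[[0,0,0],[0.5,0.3,18],1],[[0,0,0],[0.5,0.3,18],1]]'
python3 -m jog '[[[0,0,0],[0,0,4],1],[[0,0,0],[0,0,8],1],[[0,0,0],[0,0,11],1],[[0,0,0],[0,0,13],1],[[0,0,0],[0,0,13],1]]'
python3 -c "
from h import *
go(.6623,-.0727,.0835,np.radians(15.8))"
```

```text
time: 33.25
tool_pos: [0.6625, -0.0733, 0.0996]
ee_rot: [3.139, -0.001, 0.275]
wrist_force: [1.0, -4.5, 0.5]
width: 0.0236
time: 33.75
tool_pos: [0.6626, -0.0734, 0.0874]
ee_rot: [3.138, -0.001, 0.275]
wrist_force: [0.4, -5.6, 4.2]
width: 0.0235
shift [-0.1 -0.8  3.9] turnz -0.1 q6 after -0.39
```

```bash
python3 -m jog '[[[0,0,0],[0,0.7,2],1],[[0,0,0],[0,0.7,4],1],[[0,0,0],[0,0.7,5],1],[[0,0,0],[0,0.7,5],1]]'
python3 -m jog '[[[0,0,0],[0,0,1],1],[[0,0,0],[0,0,2],1],[[0,0,0],[0,0,2],1]]'
```

```text
time: 34.15
tool_pos: [0.6627, -0.0736, 0.0834]
ee_rot: [3.139, -0.001, 0.275]
wrist_force: [-1.9, -6.4, 9.4]
width: 0.0236
time: 34.45
tool_pos: [0.6627, -0.0735, 0.0834]
ee_rot: [3.138, -0.002, 0.275]
wrist_force: [-4.1, -4.4, 13.1]
width: 0.0231
```

```bash
python3 -m jog '[[[0,0,0],[0,0,-2],-1],[[0,0,0],[0,0,-2],-1],[[0,0,0],[0,0,-2],-1],[[0,0,0],[0,0,-2],-1],[[0,0,0],[0,0,-2],-1]]'
python3 -m jog '[[[0,0,0],[0,0,0],-1],[[0,0,0],[0,0,0],-1],[[0,0,0],[0,0,-45],-1],[[0,0,0],[0,0,-90],-1],[[0,0,0],[0,0,-130],-1]]'
python3 -m jog '[[[0,0,0],[0,-30,0],-1],[[0,0,0],[0,-55,0],-1],[[0,0,0],[0,-55,0],-1],[[0,0,0],[0,-55,0],-1],[[0,0,0],[0,-55,0],-1]]'
python3 - <<'E'
from h import *
p,d,c=snap("wrist"); H,S,V=hsvm(p); cv2.imwrite("pics/w13.png",cv2.resize(p[60:300,160:360],None,fx=2.4,fy=2.4))
print(robot.get_obs()["tool_pos"])
comps((H>5)&(H<24)&(S>190)&(V>150)&(np.mgrid[:384,:512][0]<290),c,.114,100)
m=blob((S<60)&(V>150)&(np.mgrid[:384,:512][0]<290)&(abs(np.mgrid[:384,:512][1]-256)<45));print(rect(m,c,.08),holes(m,c,.08).tolist())
go(.4366,-.3976,.25,np.radians(-83))
E
```

```text
time: 34.95
tool_pos: [0.662, -0.0718, 0.0805]
ee_rot: [-3.14, 0.001, 0.276]
wrist_force: [0.5, -0.2, -0.4]
width: 0.0601
time: 35.45
tool_pos: [0.6623, -0.0723, 0.2134]
ee_rot: [3.141, -0.001, 0.276]
wrist_force: [-0.4, -0.0, 0.2]
width: 0.0937
time: 35.95
tool_pos: [0.6473, -0.0203, 0.2109]
ee_rot: [3.141, 0.001, 0.275]
wrist_force: [-0.6, -0.2, -0.2]
width: 0.0939
[ 0.64736544 -0.02046651  0.21085238]
((653.3, -11.2), (180.3, 85.2), -74.2) [[629.2, 44.4, 14.4, 13.6]]
shift [-305.2  305.9  -38.8] turnz -81.3 q6 after -2.43
```

View pics/w13.png

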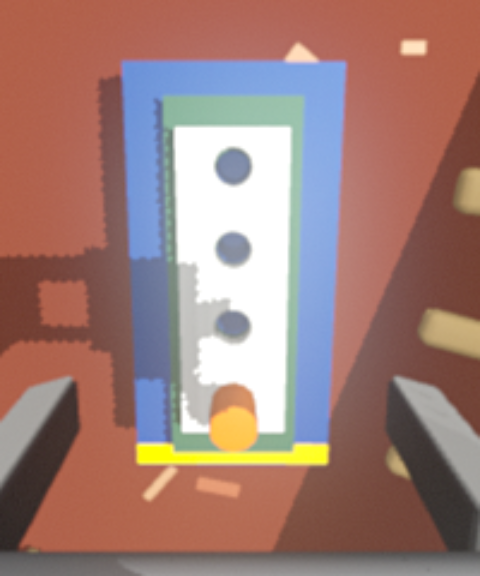

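The pin is home with its grip on the upper plate at (233,420), and the three bolt holes are clear and concentric at (233,166), (234,249) and (233,326). Next bolt 1, the one at the far end of the rack.

```bash
python3 - <<'E'
from h import *
c=eyes.camera_params("wrist")
print(ray(c,[[257.1,129.2],[257.5,163.7],[257.1,195.8]],.08).round(4))
E
python3 -m jog '[[[0,0,8],[-34,34,-5],-1],[[0,0,16],[-68,68,-10],-1],[[0,0,24],[-102,102,-10],-1],[[0,0,32],[-136,136,-10],-1],[[0,0,40],[-170,170,-10],-1]]'
python3 -m jog '[[[0,0,8],[0,0,0],-1],[[0,0,16],[0,0,0],-1],[[0,0,24],[0,0,0],-1],[[0,0,32],[0,0,0],-1],[[0,0,40],[0,0,0],-1]]'
python3 -m jog '[[[0,0,8],[0,0,0],-1],[[0,0,16],[0,0,0],-1],[[0,0,19],[0,0,0],-1],[[0,0,19],[0,0,0],-1]]'
python3 -c "
from h import *
go(.4366,-.3976,.20,np.radians(-83))"
```

```text
[[ 0.6301  0.0429  0.08  ]
 [ 0.6414  0.0047  0.08  ]
 [ 0.6517 -0.0336  0.08  ]]
time: 36.5
tool_pos: [0.5286, -0.2317, 0.2213]
ee_rot: [3.141, -0.0, -0.429]
wrist_force: [0.7, -1.3, -0.5]
width: 0.0942
time: 37.0
tool_pos: [0.5296, -0.2305, 0.2211]
ee_rot: [3.141, 0.0, -1.128]
wrist_force: [-0.3, -0.2, 0.6]
width: 0.0939
time: 37.4
tool_pos: [0.5297, -0.2303, 0.2211]
ee_rot: [3.141, 0.0, -1.453]
wrist_force: [-0.5, -1.0, -0.1]
width: 0.0942
shift [155.3 112.1  21.2] turnz -0.3 q6 after 0.71
```

```bash
python3 -m jog '[[[0,0,0],[40,28,0],-1],[[0,0,0],[80,56,0],-1],[[0,0,0],[120,84,0],-1],[[0,0,0],[155,112,20],-1],[[0,0,0],[155,112,50],-1]]'
python3 -m jog '[[[0,0,0],[0,0,0],-1],[[0,0,0],[0,0,0],-1],[[0,0,0],[0,0,0],-1]]'
python3 - <<'E'
from h import *
p,d,c=snap("wrist"); H,S,V=hsvm(p); cv2.imwrite("pics/w14.png",cv2.resize(p[40:300,160:360],None,fx=2.3,fy=2.3))
print(robot.get_obs()["tool_pos"]); v,u=np.mgrid[:384,:512]
comps((S<90)&(V<150)&(abs(u-256)<40)&(v<270)&(v>100),c,.091,60)
go(.4366,-.3976,.079,np.radians(-83))
E
```

```text
time: 37.9
tool_pos: [0.4344, -0.4028, 0.1729]
ee_rot: [-3.14, -0.006, -1.459]
wrist_force: [0.6, 0.2, -0.5]
width: 0.0941
time: 38.2
tool_pos: [0.4382, -0.3965, 0.1734]
ee_rot: [-3.14, -0.002, -1.451]
wrist_force: [0.8, 0.3, 0.4]
width: 0.0939
[ 0.43837415 -0.39649591  0.17372212]
[247 187  22  22 229] ((437.8, -397.4), (22.5, 21.8), 52.7)
shift [ 0.6  2.1 94.7] turnz -0.1 q6 after 0.71
```

View pics/w14.png

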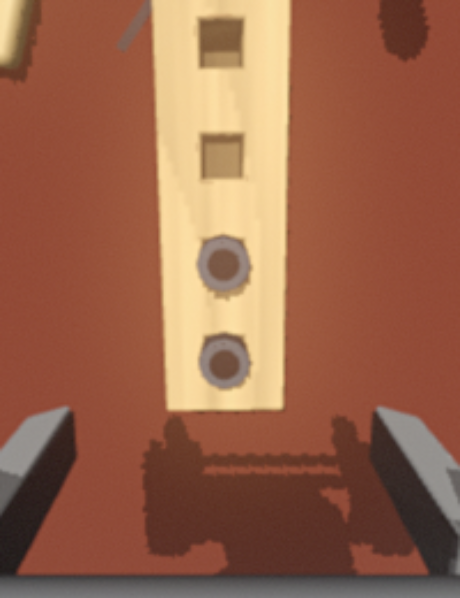

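Bolts at crop (223,362) and (223,265), free holes at (221,157) and (220,42). The end bolt measures (0.4378, -0.3974). (14 pictures viewed.)

```bash
python3 -m jog '[[[0,0,0],[0,1,40],-1],[[0,0,0],[0,1,80],-1],[[0,0,0],[0,1,89],-1],[[0,0,0],[0,1,89],-1],[[0,0,0],[0,1,89],-1]]'
python3 -m jog '[[[0,0,0],[0,0,0],-1],[[0,0,0],[0,0,2],-1],[[0,0,0],[0,0,4],-1],[[0,0,0],[0,0,4],-1]]'
python3 -c "
from h import *
go(.4376,-.3975,.0785,np.radians(-83))"
```

```text
time: 38.75
tool_pos: [0.4375, -0.3975, 0.0852]
ee_rot: [-3.139, -0.003, -1.451]
wrist_force: [1.1, 0.5, 0.3]
width: 0.0938
time: 39.15
tool_pos: [0.4361, -0.3966, 0.0786]
ee_rot: [-3.141, -0.0, -1.452]
wrist_force: [-0.3, -0.3, -0.4]
width: 0.0939
shift [ 1.  -1.4  0.1] turnz -0.2 q6 after 0.71
```

```bash
python3 -m jog '[[[0,0,0],[0.8,-1.2,0],-1],[[0,0,0],[0.8,-1.2,0],1],[[0,0,0],[0.8,-1.2,0],1],[[0,0,0],[0.8,-1.2,0],1],[[0,0,0],[0.8,-1.2,0],1]]'
python3 -m jog '[[[0,0,0],[0,0,0],1],[[0,0,0],[0,0,0],1],[[0,0,0],[0,0,0],1],[[0,0,0],[0,0,0],1],[[0,0,0],[0,0,0],1]]'
python3 -m jog '[[[0,0,0],[0,0,0],1],[[0,0,0],[0,0,0],1],[[0,0,0],[0,0,0],1]]'
python3 -m jog '[[[0,0,0],[0,0,-20],1],[[0,0,0],[0,0,-50],1],[[0,0,0],[0,0,-85],1],[[0,0,0],[0,0,-115],1],[[0,0,0],[0,0,-125],1]]'
python3 -m jog '[[[0,0,-7],[0,0,0],1],[[0,0,-15],[0,0,0],1],[[0,0,-23],[0,0,0],1],[[0,0,-31],[0,0,0],1],[[0,0,-39],[0,0,0],1]]'
python3 -m jog '[[[0,0,-7],[0,0,0],1],[[0,0,-15],[0,0,0],1],[[0,0,-23],[0,0,0],1],[[0,0,-31],[0,0,0],1],[[0,0,-39],[0,0,0],1]]'
python3 -m jog '[[[0,0,-7],[0,0,0],1],[[0,0,-14],[0,0,0],1],[[0,0,-21],[0,0,0],1],[[0,0,-21],[0,0,0],1],[[0,0,-21],[0,0,0],1]]'
python3 -c "
from h import *
go(.6302,.0425,.20,np.radians(15.8))"
```

```text
time: 39.65
tool_pos: [0.4374, -0.3973, 0.0785]
ee_rot: [-3.142, -0.0, -1.452]
wrist_force: [0.4, -0.0, -0.1]
width: 0.0656
time: 40.15
tool_pos: [0.4374, -0.3972, 0.0785]
ee_rot: [-3.142, -0.0, -1.452]
wrist_force: [-0.7, 0.2, 0.1]
width: 0.0251
time: 40.45
tool_pos: [0.4374, -0.3973, 0.0786]
ee_rot: [-3.141, -0.0, -1.452]
wrist_force: [-0.5, 0.4, 0.6]
width: 0.0233
time: 40.95
tool_pos: [0.4385, -0.3983, 0.2075]
ee_rot: [-3.138, -0.005, -1.452]
wrist_force: [0.7, -0.1, -0.5]
width: 0.0229
time: 41.45
tool_pos: [0.4369, -0.3967, 0.2015]
ee_rot: [-3.141, 0.003, -0.766]
wrist_force: [0.4, 0.4, -1.2]
width: 0.023
time: 41.95
tool_pos: [0.4369, -0.3967, 0.2015]
ee_rot: [-3.14, 0.002, -0.085]
wrist_force: [-0.5, 0.1, -1.1]
width: 0.0229
time: 42.45
tool_pos: [0.4371, -0.3969, 0.2022]
ee_rot: [-3.14, 0.001, 0.273]
wrist_force: [0.3, -0.6, -1.0]
width: 0.0233
shift [ 304.5 -371.     2.6] turnz -0.2 q6 after -0.21
```

```bash
python3 -m jog '[[[0,0,0],[20,-25,0],1],[[0,0,0],[45,-56,0],1],[[0,0,0],[70,-87,0],1],[[0,0,0],[97,-119,0],1],[[0,0,0],[125,-153,0],1]]'
python3 -m jog '[[[0,0,0],[28,-34,0],1],[[0,0,0],[56,-68,0],1],[[0,0,0],[84,-102,0],1],[[0,0,0],[110,-134,0],1],[[0,0,0],[132,-161,0],1]]'
python3 -m jog '[[[0,0,0],[20,-25,0],1],[[0,0,0],[37,-44,0],1],[[0,0,0],[47,-57,0],1],[[0,0,0],[47,-57,0],1],[[0,0,0],[47,-57,0],1]]'
python3 -c "
from h import *
go(.6300,.0425,.155,np.radians(15.8))"
```

```text
time: 42.95
tool_pos: [0.5163, -0.2147, 0.203]
ee_rot: [-3.141, 0.0, 0.273]
wrist_force: [-0.4, -0.3, -1.0]
width: 0.0231
time: 43.45
tool_pos: [0.5996, -0.0228, 0.203]
ee_rot: [-3.141, 0.0, 0.275]
wrist_force: [-0.2, -0.7, -2.3]
width: 0.0235
time: 43.95
tool_pos: [0.6286, 0.0418, 0.2031]
ee_rot: [3.141, 0.001, 0.275]
wrist_force: [-0.2, 0.3, -0.8]
width: 0.023
shift [ 1.5 -0.3 48.1] turnz -0.1 q6 after -0.21
```

```bash
python3 -m jog '[[[0,0,0],[1,-0.3,20],1],[[0,0,0],[1,-0.3,40],1],[[0,0,0],[1,-0.3,50],1],[[0,0,0],[1,-0.3,50],1],[[0,0,0],[1,-0.3,50],1]]'
python3 -c "
from h import *
go(.6300,.0425,.0835,np.radians(15.8))"
python3 -m jog '[[[0,0,0],[0,0,4],1],[[0,0,0],[0,0,8],1],[[0,0,0],[0,0,12],1],[[0,0,0],[0,0,16],1],[[0,0,0],[0,0,16],1]]'
python3 -c "
from h import *
go(.6300,.0425,.0835,np.radians(15.8))"
```

```text
time: 44.45
tool_pos: [0.6299, 0.0422, 0.1541]
ee_rot: [3.141, -0.001, 0.274]
wrist_force: [-0.2, -0.1, -0.5]
width: 0.0232
shift [ 0.1 -0.3 70.6] turnz -0.1 q6 after -0.21
time: 44.95
tool_pos: [0.6293, 0.0431, 0.1364]
ee_rot: [-3.141, 0.002, 0.276]
wrist_force: [0.2, -0.7, -2.2]
width: 0.0237
shift [ 0.6  0.8 52.9] turnz -0.0 q6 after -0.21
```

```bash
python3 -m jog '[[[0,0,0],[0.4,0.5,4],1],[[0,0,0],[0.4,0.5,8],1],[[0,0,0],[0.4,0.5,12],1],[[0,0,0],[0.4,0.5,16],1],[[0,0,0],[0.4,0.5,16],1]]'
python3 -m jog '[[[0,0,0],[0,0,4],1],[[0,0,0],[0,0,8],1],[[0,0,0],[0,0,12],1],[[0,0,0],[0,0,16],1],[[0,0,0],[0,0,16],1]]'
python3 -c "
from h import *
go(.6300,.0425,.0835,np.radians(15.8))"
```

```text
time: 45.45
tool_pos: [0.6299, 0.0426, 0.1204]
ee_rot: [-3.141, 0.001, 0.276]
wrist_force: [0.4, -0.4, -1.2]
width: 0.023
time: 45.95
tool_pos: [0.6299, 0.0426, 0.1044]
ee_rot: [-3.141, 0.001, 0.276]
wrist_force: [-0.3, 0.2, -1.4]
width: 0.023
shift [ 0.1  0.1 20.9] turnz -0.0 q6 after -0.21
```

Going in freely. I'll seat it, release, lift, and return for the second bolt.

```bash
python3 -m jog '[[[0,0,0],[0,0,5],1],[[0,0,0],[0,0,10],1],[[0,0,0],[0,0,15],1],[[0,0,0],[0,0,19],1],[[0,0,0],[0,0,19],1]]'
python3 -m jog '[[[0,0,0],[0,0,1],1],[[0,0,0],[0,0,2],1],[[0,0,0],[0,0,3],1],[[0,0,0],[0,0,4],1]]'
python3 -m jog '[[[0,0,0],[0,0,-2],-1],[[0,0,0],[0,0,-2],-1],[[0,0,0],[0,0,-2],-1],[[0,0,0],[0,0,-2],-1],[[0,0,0],[0,0,-2],-1]]'
```

```text
time: 46.45
tool_pos: [0.6299, 0.0425, 0.0853]
ee_rot: [-3.142, 0.001, 0.276]
wrist_force: [-0.5, -0.0, -1.3]
width: 0.0234
time: 46.85
tool_pos: [0.6305, 0.0428, 0.0835]
ee_rot: [3.141, -0.001, 0.276]
wrist_force: [-4.0, 0.5, 5.3]
width: 0.0231
time: 47.35
tool_pos: [0.6304, 0.0426, 0.0843]
ee_rot: [3.141, 0.0, 0.276]
wrist_force: [0.4, -0.3, 0.3]
width: 0.0597
```

```bash
python3 -m jog '[[[0,0,0],[0,0,0],-1],[[0,0,0],[0,0,0],-1],[[0,0,0],[0,0,-45],-1],[[0,0,0],[0,0,-90],-1],[[0,0,0],[0,0,-130],-1]]'
python3 -m jog '[[[0,0,8],[-27,39,0],-1],[[0,0,16],[-54,78,0],-1],[[0,0,24],[-81,117,0],-1],[[0,0,32],[-108,156,0],-1],[[0,0,40],[-135,195,0],-1]]'
python3 -m jog '[[[0,0,8],[0,0,0],-1],[[0,0,16],[0,0,0],-1],[[0,0,24],[0,0,0],-1],[[0,0,32],[0,0,0],-1],[[0,0,40],[0,0,0],-1]]'
python3 -m jog '[[[0,0,8],[0,0,0],-1],[[0,0,16],[0,0,0],-1],[[0,0,19],[0,0,0],-1],[[0,0,19],[0,0,0],-1]]'
python3 -c "
from h import *
go(.4823,-.3918,.17,np.radians(-83))"
```

```text
time: 47.85
tool_pos: [0.6303, 0.0427, 0.2165]
ee_rot: [3.141, -0.001, 0.276]
wrist_force: [1.1, -0.6, -0.5]
width: 0.0937
time: 48.35
tool_pos: [0.5527, -0.1832, 0.2147]
ee_rot: [3.142, -0.001, -0.428]
wrist_force: [1.2, -0.1, -0.6]
width: 0.094
time: 48.85
tool_pos: [0.5534, -0.1818, 0.2145]
ee_rot: [-3.142, -0.0, -1.127]
wrist_force: [-0.4, -0.3, -0.4]
width: 0.0938
time: 49.25
tool_pos: [0.5535, -0.1817, 0.2145]
ee_rot: [-3.142, -0.0, -1.452]
wrist_force: [-0.4, 0.5, 0.1]
width: 0.0943
shift [200.2  95.6  44.5] turnz -0.2 q6 after 0.77
```

```bash
python3 -m jog '[[[0,0,0],[42,20,0],-1],[[0,0,0],[84,40,0],-1],[[0,0,0],[126,60,0],-1],[[0,0,0],[168,80,0],-1],[[0,0,0],[200,96,30],-1]]'
python3 -m jog '[[[0,0,0],[0,0,14],-1],[[0,0,0],[0,0,14],-1],[[0,0,0],[0,0,14],-1],[[0,0,0],[0,0,14],-1]]'
python3 - <<'E'
from h import *
p,d,c=snap("wrist"); H,S,V=hsvm(p)
print(robot.get_obs()["tool_pos"]); v,u=np.mgrid[:384,:512]
comps((S<90)&(V<150)&(abs(u-256)<40)&(v<270)&(v>60),c,.091,60)
go(.4823,-.3918,.0785,np.radians(-83))
E
```

```text
time: 49.75
tool_pos: [0.4827, -0.396, 0.1895]
ee_rot: [-3.135, -0.009, -1.452]
wrist_force: [1.0, 0.5, 0.1]
width: 0.0938
time: 50.15
tool_pos: [0.4831, -0.3908, 0.1723]
ee_rot: [-3.14, -0.002, -1.45]
wrist_force: [0.2, 0.6, 0.9]
width: 0.0939
[ 0.48316719 -0.39087796  0.17243958]
shift [ 0.6  1.2 93.9] turnz -0.1 q6 after 0.77
```

```bash
python3 -m jog '[[[0,0,0],[0,1,40],-1],[[0,0,0],[0,1,80],-1],[[0,0,0],[0,1,88],-1],[[0,0,0],[0,1,88],-1],[[0,0,0],[0,1,88],-1]]'
python3 -m jog '[[[0,0,0],[0,0,2],-1],[[0,0,0],[0,0,4],-1],[[0,0,0],[0,0,4],-1],[[0,0,0],[0,0,4],-1]]'
python3 -c "
from h import *
go(.4823,-.3918,.0785,np.radians(-83))"
```

```text
time: 50.7
tool_pos: [0.4822, -0.3925, 0.0852]
ee_rot: [-3.139, -0.003, -1.451]
wrist_force: [0.3, -1.4, 0.4]
width: 0.0943
time: 51.1
tool_pos: [0.481, -0.392, 0.079]
ee_rot: [-3.141, -0.001, -1.452]
wrist_force: [-0.1, -0.9, -0.4]
width: 0.0942
shift [-0.  -1.3  0.5] turnz -0.2 q6 after 0.77
```

```bash
python3 -m jog '[[[0,0,0],[0,-1.2,0.5],-1],[[0,0,0],[0,-1.2,0.5],1],[[0,0,0],[0,-1.2,0.5],1],[[0,0,0],[0,-1.2,0.5],1],[[0,0,0],[0,-1.2,0.5],1]]'
python3 -m jog '[[[0,0,0],[0,0,0],1],[[0,0,0],[0,0,0],1],[[0,0,0],[0,0,0],1],[[0,0,0],[0,0,0],1],[[0,0,0],[0,0,0],1]]'
python3 -m jog '[[[0,0,0],[0,0,0],1],[[0,0,0],[0,0,0],1],[[0,0,0],[0,0,0],1]]'
python3 -m jog '[[[0,0,0],[0,0,-20],1],[[0,0,0],[0,0,-50],1],[[0,0,0],[0,0,-85],1],[[0,0,0],[0,0,-115],1],[[0,0,0],[0,0,-125],1]]'
python3 -m jog '[[[0,0,-7],[0,0,0],1],[[0,0,-15],[0,0,0],1],[[0,0,-23],[0,0,0],1],[[0,0,-31],[0,0,0],1],[[0,0,-39],[0,0,0],1]]'
python3 -m jog '[[[0,0,-7],[0,0,0],1],[[0,0,-15],[0,0,0],1],[[0,0,-23],[0,0,0],1],[[0,0,-31],[0,0,0],1],[[0,0,-39],[0,0,0],1]]'
python3 -m jog '[[[0,0,-7],[0,0,0],1],[[0,0,-14],[0,0,0],1],[[0,0,-21],[0,0,0],1],[[0,0,-21],[0,0,0],1],[[0,0,-21],[0,0,0],1]]'
python3 -c "
from h import *
go(.6410,.0042,.20,np.radians(15.8))"
```

```text
time: 51.6
tool_pos: [0.482, -0.3916, 0.078]
ee_rot: [3.142, -0.0, -1.452]
wrist_force: [0.1, 0.6, -0.3]
width: 0.0654
time: 52.1
tool_pos: [0.482, -0.3917, 0.078]
ee_rot: [3.142, -0.0, -1.452]
wrist_force: [0.1, 0.0, -0.1]
width: 0.0255
time: 52.4
tool_pos: [0.4821, -0.3917, 0.078]
ee_rot: [-3.142, -0.0, -1.452]
wrist_force: [-0.1, -0.8, 1.0]
width: 0.023
time: 52.9
tool_pos: [0.4832, -0.3927, 0.2072]
ee_rot: [-3.137, -0.005, -1.452]
wrist_force: [-0.2, -0.0, -0.9]
width: 0.0232
time: 53.4
tool_pos: [0.4816, -0.3912, 0.2009]
ee_rot: [3.142, 0.003, -0.766]
wrist_force: [-0.3, -0.4, -1.6]
width: 0.023
time: 53.9
tool_pos: [0.4816, -0.3912, 0.2009]
ee_rot: [-3.14, 0.002, -0.085]
wrist_force: [-0.3, -0.5, -0.9]
width: 0.0236
time: 54.4
tool_pos: [0.4817, -0.3913, 0.2017]
ee_rot: [-3.14, 0.001, 0.273]
wrist_force: [-0.4, 0.4, -2.1]
width: 0.023
shift [ 260.  -337.9    2. ] turnz -0.2 q6 after -0.27
```

```bash
python3 -m jog '[[[0,0,0],[20,-26,0],1],[[0,0,0],[45,-58,0],1],[[0,0,0],[70,-91,0],1],[[0,0,0],[97,-126,0],1],[[0,0,0],[124,-161,0],1]]'
python3 -m jog '[[[0,0,0],[27,-35,0],1],[[0,0,0],[54,-70,0],1],[[0,0,0],[81,-105,0],1],[[0,0,0],[108,-140,0],1],[[0,0,0],[122,-159,0],1]]'
python3 -m jog '[[[0,0,0],[10,-12,0],1],[[0,0,0],[14,-18,0],1],[[0,0,0],[14,-18,0],1],[[0,0,0],[14,-18,0],1],[[0,0,0],[14,-18,0],1]]'
python3 -c "
from h import *
go(.6408,.0039,.155,np.radians(15.8))"
python3 -m jog '[[[0,0,0],[1,0,20],1],[[0,0,0],[1,0,40],1],[[0,0,0],[1,0,50],1],[[0,0,0],[1,0,50],1],[[0,0,0],[1,0,50],1]]'
python3 -c "
from h import *
go(.6408,.0039,.0835,np.radians(15.8))"
```

```text
time: 54.9
tool_pos: [0.5578, -0.2014, 0.2026]
ee_rot: [-3.141, 0.0, 0.273]
wrist_force: [0.8, -0.0, -0.8]
width: 0.0231
time: 55.4
tool_pos: [0.6322, -0.0131, 0.2023]
ee_rot: [-3.14, 0.0, 0.277]
wrist_force: [0.2, -0.9, -1.3]
width: 0.0234
time: 55.9
tool_pos: [0.64, 0.0029, 0.2031]
ee_rot: [3.141, 0.0, 0.273]
wrist_force: [0.3, 1.1, -1.8]
width: 0.0235
shift [ 1.  -0.8 48.1] turnz -0.1 q6 after -0.27
time: 56.4
tool_pos: [0.6414, 0.0041, 0.1536]
ee_rot: [3.141, -0.001, 0.275]
wrist_force: [0.5, 0.3, -0.9]
width: 0.0234
shift [-0.6  0.  70.1] turnz -0.1 q6 after -0.27
```

```bash
python3 -m jog '[[[0,0,0],[0,0.3,4],1],[[0,0,0],[0,0.3,8],1],[[0,0,0],[0,0.3,12],1],[[0,0,0],[0,0.3,16],1],[[0,0,0],[0,0.3,16],1]]'
python3 -m jog '[[[0,0,0],[0,0.5,4],1],[[0,0,0],[0,0.5,8],1],[[0,0,0],[0,0.5,12],1],[[0,0,0],[0,0.5,16],1],[[0,0,0],[0,0.5,16],1]]'
python3 -c "
from h import *
go(.6408,.0039,.0835,np.radians(15.8))"
```

```text
time: 56.9
tool_pos: [0.6408, 0.0044, 0.1359]
ee_rot: [-3.141, 0.002, 0.276]
wrist_force: [-0.8, 0.8, -1.6]
width: 0.0228
time: 57.4
tool_pos: [0.641, 0.0038, 0.1198]
ee_rot: [-3.141, 0.002, 0.276]
wrist_force: [0.4, 0.4, -1.2]
width: 0.0232
shift [-0.1 -0.1 36.3] turnz -0.0 q6 after -0.27
```

```bash
python3 -m jog '[[[0,0,0],[0,0,4],1],[[0,0,0],[0,0,8],1],[[0,0,0],[0,0,12],1],[[0,0,0],[0,0,16],1],[[0,0,0],[0,0,16],1]]'
python3 -m jog '[[[0,0,0],[0,0,5],1],[[0,0,0],[0,0,10],1],[[0,0,0],[0,0,15],1],[[0,0,0],[0,0,18],1],[[0,0,0],[0,0,18],1]]'
python3 -m jog '[[[0,0,0],[0,0,1],1],[[0,0,0],[0,0,2],1],[[0,0,0],[0,0,3],1],[[0,0,0],[0,0,4],1],[[0,0,0],[0,0,4.5],1]]'
```

```text
time: 57.9
tool_pos: [0.641, 0.0038, 0.1039]
ee_rot: [-3.141, 0.001, 0.276]
wrist_force: [-0.4, 0.4, -2.0]
width: 0.0229
time: 58.4
tool_pos: [0.641, 0.0039, 0.0859]
ee_rot: [-3.141, 0.001, 0.276]
wrist_force: [-0.8, 2.0, -2.4]
width: 0.0231
time: 58.9
tool_pos: [0.6414, 0.0042, 0.083]
ee_rot: [-3.141, -0.0, 0.276]
wrist_force: [-3.9, 1.7, 3.8]
width: 0.0227
```

```bash
python3 -m jog '[[[0,0,0],[0,0,-2],-1],[[0,0,0],[0,0,-2],-1],[[0,0,0],[0,0,-2],-1],[[0,0,0],[0,0,-2],-1],[[0,0,0],[0,0,-2],-1]]'
python3 -m jog '[[[0,0,0],[0,0,-2],-1],[[0,0,0],[0,0,-2],-1],[[0,0,0],[0,0,-45],-1],[[0,0,0],[0,0,-90],-1],[[0,0,0],[0,0,-130],-1]]'
python3 -m jog '[[[0,0,0],[0,20,0],-1],[[0,0,0],[0,40,0],-1],[[0,0,0],[0,40,0],-1],[[0,0,0],[0,40,0],-1]]'
python3 - <<'E'
from h import *
p,d,c=snap("wrist");cv2.imwrite("pics/w15.png",cv2.resize(p[20:300,150:360],None,fx=2.1,fy=2.1))
M=np.asarray(c["world_to_cam"]);K=c["mtx"];v,u=np.nonzero(d>0)
z=d[v,u];P=np.c_[(u-K[0,2])/K[0,0]*z,-(v-K[1,2])/K[1,1]*z,-z]; W=(P-M[:3,3])@M[:3,:3]
for n,x,y in [("h3",.630,.0425),("h2",.641,.004),("pin",.6625,-.073),("plate",.6465,-.0155)]:
    m=np.hypot(W[:,0]-x,W[:,1]-y)<.007; print(n,m.sum(),np.percentile(W[m,2],[10,50,90]).round(4))
go(.6625,-.073,.0845,np.radians(15.8))
E
```

```text
time: 59.4
tool_pos: [0.6416, 0.0036, 0.0845]
ee_rot: [3.141, -0.0, 0.275]
wrist_force: [-0.4, -0.0, 0.1]
width: 0.0599
time: 59.9
tool_pos: [0.6414, 0.0039, 0.2165]
ee_rot: [3.141, -0.001, 0.276]
wrist_force: [1.3, -0.4, -0.9]
width: 0.0939
time: 60.3
tool_pos: [0.6514, -0.0353, 0.2113]
ee_rot: [-3.139, 0.005, 0.274]
wrist_force: [1.1, -0.2, -0.5]
width: 0.0939
h3 140 [0.0956 0.0965 0.0976]
h2 126 [0.0957 0.0967 0.0975]
pin 113 [0.1132 0.1142 0.1149]
plate 2483 [0.3257 0.3379 0.3458]
shift [  0.9  40.2 127. ] turnz -0.0 q6 after -0.39
```

View pics/w15.png

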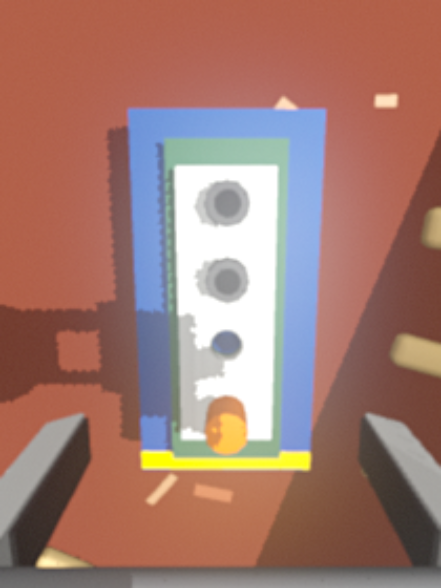

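Both bolt heads top out at 96.5 mm (96 expected) and the pin at 114 mm, so everything is seated: bolts at (228,203) and (227,281), a free hole at (227,345), the pin at (226,425). Now I pull the pin.

```bash
python3 -m jog '[[[0,0,0],[0,20,20],-1],[[0,0,0],[0.5,40,50],-1],[[0,0,0],[0.5,40,90],-1],[[0,0,0],[0.5,40,115],-1],[[0,0,0],[0.5,40,122],-1]]'
python3 -m jog '[[[0,0,0],[0,0,0],-1],[[0,0,0],[0,0,0],-1],[[0,0,0],[0,0,0],-1]]'
python3 -c "
from h import *
go(.6625,-.0732,.084,np.radians(15.8))"
```

```text
time: 60.85
tool_pos: [0.6603, -0.0719, 0.0864]
ee_rot: [-3.137, 0.009, 0.276]
wrist_force: [-0.3, -0.2, -0.4]
width: 0.094
time: 61.15
tool_pos: [0.6651, -0.0729, 0.0952]
ee_rot: [3.14, -0.004, 0.276]
wrist_force: [-0.5, 0.4, -0.4]
width: 0.0937
shift [-2.6 -0.5 11.1] turnz 0.0 q6 after -0.39
```

```bash
python3 -m jog '[[[0,0,0],[-1,-0.3,5],-1],[[0,0,0],[-1.5,-0.3,9],-1],[[0,0,0],[-1.5,-0.3,9],-1],[[0,0,0],[-1.5,-0.3,9],-1]]'
python3 -c "
from h import *
go(.6625,-.0732,.084,np.radians(15.8))"
```

```text
time: 61.55
tool_pos: [0.662, -0.0731, 0.0833]
ee_rot: [-3.141, 0.0, 0.276]
wrist_force: [-0.2, 0.5, -0.9]
width: 0.094
shift [ 0.5  0.2 -0.7] turnz -0.0 q6 after -0.39
```

```bash
python3 -m jog '[[[0,0,0],[0.5,0,0],1],[[0,0,0],[0.5,0,0],1],[[0,0,0],[0.5,0,0],1],[[0,0,0],[0.5,0,0],1],[[0,0,0],[0.5,0,0],1]]'
python3 -m jog '[[[0,0,0],[0,0,0],1],[[0,0,0],[0,0,0],1],[[0,0,0],[0,0,0],1],[[0,0,0],[0,0,0],1],[[0,0,0],[0,0,0],1]]'
python3 -m jog '[[[0,0,0],[0,0,0],1],[[0,0,0],[0,0,0],1],[[0,0,0],[0,0,-3],1],[[0,0,0],[0,0,-6],1],[[0,0,0],[0,0,-10],1]]'
python3 -m jog '[[[0,0,0],[0,0,-5],1],[[0,0,0],[0,0,-11],1],[[0,0,0],[0,0,-17],1],[[0,0,0],[0,0,-24],1],[[0,0,0],[0,0,-30],1]]'
python3 -m jog '[[[0,0,0],[0,0,-15],1],[[0,0,0],[0,0,-35],1],[[0,0,0],[0,0,-55],1],[[0,0,0],[0,0,-75],1],[[0,0,0],[0,0,-80],1]]'
```

```text
time: 62.05
tool_pos: [0.6627, -0.073, 0.0835]
ee_rot: [3.141, -0.0, 0.276]
wrist_force: [-0.4, -0.8, -0.1]
width: 0.0576
time: 62.55
tool_pos: [0.6625, -0.073, 0.0835]
ee_rot: [3.141, 0.0, 0.276]
wrist_force: [-0.9, 0.2, -0.0]
width: 0.0232
time: 63.05
tool_pos: [0.6623, -0.073, 0.093]
ee_rot: [-3.141, 0.001, 0.276]
wrist_force: [0.2, -0.9, -2.6]
width: 0.0235
time: 63.55
tool_pos: [0.6629, -0.0729, 0.1247]
ee_rot: [3.141, -0.001, 0.276]
wrist_force: [-0.1, -0.2, -2.5]
width: 0.0234
time: 64.05
tool_pos: [0.6641, -0.0732, 0.2082]
ee_rot: [3.138, -0.006, 0.276]
wrist_force: [0.2, 0.1, -0.7]
width: 0.0234
```

Pin out cleanly. Carrying it to the free rack hole next to its old one.

```bash
python3 -m jog '[[[0,0,7],[-20,30,0],1],[[0,0,15],[-45,65,0],1],[[0,0,23],[-70,102,0],1],[[0,0,31],[-95,138,0],1],[[0,0,39],[-120,174,0],1]]'
python3 -m jog '[[[0,0,7],[0,0,0],1],[[0,0,15],[0,0,0],1],[[0,0,23],[0,0,0],1],[[0,0,31],[0,0,0],1],[[0,0,39],[0,0,0],1]]'
python3 -m jog '[[[0,0,7],[0,0,0],1],[[0,0,14],[0,0,0],1],[[0,0,21],[0,0,0],1],[[0,0,21],[0,0,0],1],[[0,0,21],[0,0,0],1]]'
python3 -c "
from h import *
go(.5265,-.3862,.20,np.radians(-83))"
```

```text
time: 64.55
tool_pos: [0.5936, -0.2743, 0.2032]
ee_rot: [-3.142, 0.0, -0.41]
wrist_force: [1.4, -0.5, -1.4]
width: 0.0236
time: 65.05
tool_pos: [0.5943, -0.273, 0.2031]
ee_rot: [3.141, 0.001, -1.092]
wrist_force: [1.4, -0.0, -1.5]
width: 0.0234
time: 65.55
tool_pos: [0.5944, -0.273, 0.2032]
ee_rot: [3.141, 0.0, -1.45]
wrist_force: [-0.5, -0.2, -1.0]
width: 0.0234
shift [104.2  81.1   3.2] turnz -0.1 q6 after 0.82
```

```bash
python3 -m jog '[[[0,0,0],[26,20,0],1],[[0,0,0],[60,46,0],1],[[0,0,0],[90,70,0],1],[[0,0,0],[104,81,0],1],[[0,0,0],[104,81,0],1]]'
python3 -m jog '[[[0,0,0],[0,0,15],1],[[0,0,0],[0,0,30],1],[[0,0,0],[0,0,40],1],[[0,0,0],[0,0,40],1],[[0,0,0],[0,0,40],1]]'
python3 - <<'E'
from h import *
p,d,c=snap("wrist");cv2.imwrite("pics/w16.png",cv2.resize(p[40:300,160:360],None,fx=2.3,fy=2.3)); H,S,V=hsvm(p)
v,u=np.mgrid[:384,:512]
r=(H>12)&(H<32)&(S>40)&(V>120)&(abs(u-256)<60)&(v<280)
print(holes(r,c,.075).tolist())
go(.5265,-.3862,.130,np.radians(-83))
E
```

```text
time: 66.05
tool_pos: [0.5251, -0.3878, 0.2033]
ee_rot: [3.141, 0.0, -1.455]
wrist_force: [0.2, 0.2, -1.5]
width: 0.0239
time: 66.55
tool_pos: [0.5266, -0.3849, 0.1626]
ee_rot: [3.141, 0.001, -1.451]
wrist_force: [-0.1, -0.8, 0.2]
width: 0.0236
[[508.2, -391.8, 6.8, 10.7], [510.3, -381.2, 15.8, 9.7]]
shift [ 0.7  0.4 33.6] turnz -0.2 q6 after 0.82
```

View pics/w16.png

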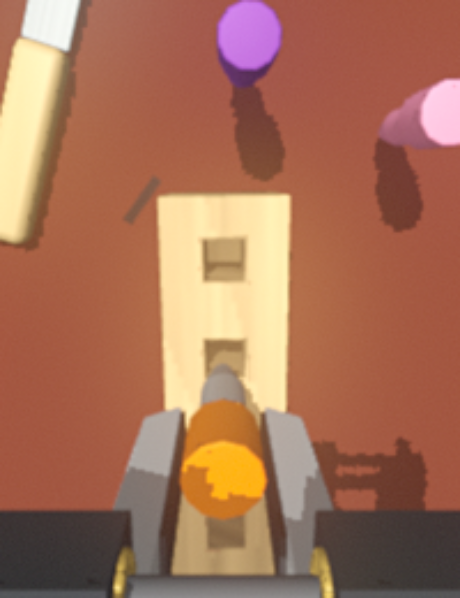

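The tip at (222,372) is over the free hole at (225,355), about 1 mm to its left. I'll correct by +0.8 mm and lower. (All 16 pictures viewed, so numbers only from here.)

```bash
python3 -m jog '[[[0,0,0],[0.8,0.4,10],1],[[0,0,0],[0.8,0.4,20],1],[[0,0,0],[0.8,0.4,28],1],[[0,0,0],[0.8,0.4,28],1],[[0,0,0],[0.8,0.4,28],1]]'
python3 -m jog '[[[0,0,0],[0,0,5],1],[[0,0,0],[0,0,10],1],[[0,0,0],[0,0,15],1],[[0,0,0],[0,0,15],1]]'
python3 -c "
from h import *
go(.5265,-.3862,.0785,np.radians(-83))"
```

```text
time: 67.1
tool_pos: [0.5258, -0.3866, 0.1349]
ee_rot: [3.141, 0.001, -1.452]
wrist_force: [0.4, -0.1, -0.5]
width: 0.0234
time: 67.5
tool_pos: [0.5256, -0.3863, 0.1191]
ee_rot: [3.14, 0.002, -1.452]
wrist_force: [-0.0, -0.4, -1.2]
width: 0.0233
shift [ 0.1 -1.  40.6] turnz -0.2 q6 after 0.82
```

```bash
python3 -m jog '[[[0,0,0],[0,-0.5,4],1],[[0,0,0],[0,-0.5,8],1],[[0,0,0],[0,-0.5,12],1],[[0,0,0],[0,-0.5,16],1],[[0,0,0],[0,-0.5,16],1]]'
python3 -c "
from h import *
go(.5265,-.3862,.0785,np.radians(-83))"
```

```text
time: 68.0
tool_pos: [0.5262, -0.3864, 0.1034]
ee_rot: [3.14, 0.001, -1.452]
wrist_force: [1.5, -0.1, -1.0]
width: 0.0233
shift [-0.1 -0.4 24.9] turnz -0.2 q6 after 0.82
```

```bash
python3 -m jog '[[[0,0,0],[0,-0.3,4],1],[[0,0,0],[0,-0.3,8],1],[[0,0,0],[0,-0.3,12],1],[[0,0,0],[0,-0.3,16],1],[[0,0,0],[0,-0.3,16],1]]'
python3 -m jog '[[[0,0,0],[0,0,2],1],[[0,0,0],[0,0,4],1],[[0,0,0],[0,0,6],1],[[0,0,0],[0,0,8],1],[[0,0,0],[0,0,9],1]]'
python3 -c "
from h import *
go(.5265,-.3862,.0785,np.radians(-83))"
```

```text
time: 68.5
tool_pos: [0.5264, -0.3865, 0.0874]
ee_rot: [3.14, 0.001, -1.452]
wrist_force: [0.4, 0.7, -1.5]
width: 0.0233
time: 69.0
tool_pos: [0.5268, -0.3866, 0.0792]
ee_rot: [3.141, 0.0, -1.452]
wrist_force: [-0.8, -0.0, -1.0]
width: 0.0238
shift [-0.5  0.3  0.7] turnz -0.2 q6 after 0.82
```

```bash
python3 -m jog '[[[0,0,0],[0,0,1],1],[[0,0,0],[0,0,1],1],[[0,0,0],[0,0,0],-1],[[0,0,0],[0,0,0],-1],[[0,0,0],[0,0,0],-1]]'
python3 -m jog '[[[0,0,0],[0,0,0],-1],[[0,0,0],[0,0,0],-1],[[0,0,0],[0,0,0],-1],[[0,0,0],[0,0,-45],-1],[[0,0,0],[0,0,-90],-1]]'
python3 -m jog '[[[0,0,0],[0,0,-45],-1],[[0,0,0],[0,0,-90],-1],[[0,0,0],[0,0,-90],-1],[[0,0,0],[0,0,-90],-1]]'
cat >> h.py <<'E'
def heights(n,pts,r=.006):
    p,d,c=snap(n); M=np.asarray(c["world_to_cam"]);K=c["mtx"];v,u=np.nonzero(d>0)
    z=d[v,u];P=np.c_[(u-K[0,2])/K[0,0]*z,-(v-K[1,2])/K[1,1]*z,-z]; W=(P-M[:3,3])@M[:3,:3]; W=W[W[:,2]<.13]
    for k,(x,y) in pts.items():
        m=np.hypot(W[:,0]-x,W[:,1]-y)<r; print(k,m.sum(),np.percentile(W[m,2],[10,50,90]).round(4) if m.sum() else None)
    return p,c,W
E
python3 - <<'E'
from h import *
p,c,W=heights("wrist",{"pin":(.5265,-.3862),"hole":(.571,-.3805),"rack":(.504,-.389)}); H,S,V=hsvm(p)
print(robot.get_obs()["tool_pos"]); comps((H>8)&(H<24)&(S>190)&(V>150)&(np.mgrid[:384,:512][0]<290),c,.109,100)
go(.4915,.3773,.25,1.396,sym=False)
E
```

```text
time: 69.5
tool_pos: [0.5271, -0.3871, 0.0801]
ee_rot: [-3.141, -0.001, -1.452]
wrist_force: [-0.1, -0.3, -0.8]
width: 0.044
time: 70.0
tool_pos: [0.5257, -0.3857, 0.1679]
ee_rot: [3.138, 0.004, -1.452]
wrist_force: [1.1, -0.7, 1.2]
width: 0.0842
time: 70.4
tool_pos: [0.5274, -0.3871, 0.2616]
ee_rot: [-3.139, -0.003, -1.452]
wrist_force: [-0.4, -0.1, -0.9]
width: 0.0939
pin 65 [0.1081 0.1091 0.11  ]
hole 38 [0.0048 0.006  0.0069]
rack 38 [0.0743 0.075  0.0758]
[ 0.52676697 -0.38657914  0.25894132]
[248 170  17  20 271] ((529.3, -386.6), (25.1, 20.7), 6.7)
shift [-762.7  -55.3    9.1] turnz -163.2 q6 after -0.74
```

The pin hangs home in the rack (top at 109 mm). Back to the isolator.

```bash
python3 -m jog '[[[0,0,0],[-49,-4,0],-1],[[0,0,0],[-98,-8,0],-1],[[0,0,0],[-147,-11,0],-1],[[0,0,0],[-196,-15,0],-1],[[0,0,0],[-245,-18,0],-1]]'
python3 -m jog '[[[0,0,0],[-49,-4,0],-1],[[0,0,0],[-98,-8,0],-1],[[0,0,0],[-147,-11,0],-1],[[0,0,0],[-196,-15,0],-1],[[0,0,0],[-245,-18,0],-1]]'
python3 -m jog '[[[0,0,-8],[-49,-4,0],-1],[[0,0,-16],[-98,-8,0],-1],[[0,0,-24],[-147,-11,0],-1],[[0,0,-32],[-196,-15,0],-1],[[0,0,-40],[-245,-18,0],-1]]'
python3 -m jog '[[[0,0,-8],[0,0,0],-1],[[0,0,-16],[0,0,0],-1],[[0,0,-24],[0,0,0],-1],[[0,0,-32],[0,0,0],-1],[[0,0,-40],[0,0,0],-1]]'
python3 -m jog '[[[0,0,-8],[0,0,0],-1],[[0,0,-16],[0,0,0],-1],[[0,0,-24],[0,0,0],-1],[[0,0,-32],[0,0,0],-1],[[0,0,-40],[0,0,0],-1]]'
python3 -m jog '[[[0,0,-8],[0,0,0],-1],[[0,0,-16],[0,0,0],-1],[[0,0,-24],[0,0,0],-1],[[0,0,-32],[0,0,0],-1],[[0,0,-40],[0,0,0],-1]]'
python3 -c "
from h import *
go(.4915,.3773,.2,1.396,sym=False)"
```

```text
time: 70.95
tool_pos: [0.5143, -0.139, 0.2562]
ee_rot: [3.137, 0.003, -1.453]
wrist_force: [0.3, 1.0, -0.0]
width: 0.0941
time: 71.45
tool_pos: [0.5031, 0.106, 0.2565]
ee_rot: [3.137, -0.0, -1.452]
wrist_force: [0.1, 0.6, 0.1]
width: 0.0939
time: 71.95
tool_pos: [0.4922, 0.3511, 0.2561]
ee_rot: [3.136, 0.001, -0.748]
wrist_force: [0.6, -0.7, 0.5]
width: 0.0941
time: 72.45
tool_pos: [0.4926, 0.3492, 0.2559]
ee_rot: [3.138, 0.005, -0.05]
wrist_force: [-0.6, -1.0, -1.0]
width: 0.0942
time: 72.95
tool_pos: [0.4926, 0.349, 0.256]
ee_rot: [-3.141, 0.006, 0.648]
wrist_force: [1.0, 0.4, 0.8]
width: 0.0939
time: 73.45
tool_pos: [0.4926, 0.349, 0.256]
ee_rot: [-3.137, 0.004, 1.346]
wrist_force: [0.0, 0.3, -0.3]
width: 0.0942
shift [27.5 -7.2 55.9] turnz -2.9 q6 after -0.74
```

```bash
python3 -m jog '[[[0,0,-3],[14,-4,0],-1],[[0,0,-3],[27,-7,35],-1],[[0,0,-3],[27,-7,75],-1],[[0,0,-3],[27,-7,80],-1],[[0,0,-3],[27,-7,80],-1]]'
python3 -m jog '[[[0,0,0],[0,0,0],-1],[[0,0,0],[0,0,0],-1],[[0,0,0],[0,0,0],-1]]'
python3 - <<'E'
from h import *
p,c,W=heights("wrist",{})
m=(W[:,2]>.094)&(W[:,2]<.11)&(np.hypot(W[:,0]-.4915,W[:,1]-.3773)<.05); print(m.sum(),cv2.minAreaRect((W[m,:2]*1000).astype(np.float32)))
m=(W[:,2]>.052)&(W[:,2]<.0635)&(np.hypot(W[:,0]-.4915,W[:,1]-.3773)<.085); print(m.sum(),cv2.minAreaRect((W[m,:2]*1000).astype(np.float32)))
go(.4915,.3773,.077,1.396,sym=False)
E
```

```text
time: 73.95
tool_pos: [0.4914, 0.3764, 0.1759]
ee_rot: [-3.136, 0.005, 1.393]
wrist_force: [0.4, 0.2, -0.4]
width: 0.0939
time: 74.25
tool_pos: [0.4939, 0.3779, 0.1819]
ee_rot: [3.139, -0.003, 1.392]
wrist_force: [-0.3, -0.6, 0.6]
width: 0.0943
1093 ((492.30328369140625, 377.2933654785156), (15.441319465637207, 75.18658447265625), 79.35552978515625)
3356 ((491.7832336425781, 377.17425537109375), (100.20889282226562, 98.43001556396484), 79.76285552978516)
shift [ -1.1  -2.4 104.5] turnz -0.2 q6 after -0.74
```

Depth gives the bar angle as 79.4° against the box's 79.8°, so it is still fully off. Centre is (0.492, 0.3772). I'll grip it and turn it on.

```bash
python3 -m jog '[[[0,0,0],[-1,-2,40],-1],[[0,0,0],[-1,-2,80],-1],[[0,0,0],[-1,-2,100],-1],[[0,0,0],[-1,-2,104],-1],[[0,0,0],[-1,-2,104],-1]]'
python3 -m jog '[[[0,0,0],[0,0,0],1],[[0,0,0],[0,0,0],1],[[0,0,0],[0,0,0],1],[[0,0,0],[0,0,0],1],[[0,0,0],[0,0,0],1]]'
python3 -c "
from h import *
go(.492,.3772,.0775,1.386,sym=False)"
```

```text
time: 74.8
tool_pos: [0.4909, 0.3768, 0.0757]
ee_rot: [3.142, 0.0, 1.393]
wrist_force: [1.1, -0.1, -0.1]
width: 0.0938
time: 75.3
tool_pos: [0.4909, 0.377, 0.0759]
ee_rot: [3.141, -0.0, 1.393]
wrist_force: [0.0, -0.2, -0.2]
width: 0.0573
shift [ 0.4  1.  -1.6] turnz 0.4 q6 after -0.73
```

```bash
python3 -m jog '[[[0,0,0],[0.4,1,-1],1],[[0,0,0],[0.4,1,-1],1],[[0,0,0],[0.4,1,-1],1],[[0,0,0],[0.4,1,-1],1],[[0,0,0],[0.4,1,-1],1]]'
python3 -m jog '[[[0,0,0],[0,0,0],1],[[0,0,0],[0,0,0],1],[[0,0,0],[0,0,0],1],[[0,0,0],[0,0,0],1]]'
python3 -m jog '[[[0,0,6],[0,0,0],1],[[0,0,12],[0,0,0],1],[[0,0,18],[0,0,0],1],[[0,0,24],[0,0,0],1],[[0,0,30],[0,0,0],1]]'
python3 -m jog '[[[0,0,6],[0,0,0],1],[[0,0,12],[0,0,0],1],[[0,0,18],[0,0,0],1],[[0,0,24],[0,0,0],1],[[0,0,30],[0,0,0],1]]'
python3 -m jog '[[[0,0,6],[0,0,0],1],[[0,0,12],[0,0,0],1],[[0,0,18],[0,0,0],1],[[0,0,24],[0,0,0],1],[[0,0,29],[0,0,0],1]]'
python3 -c "
from h import *
o=robot.get_obs();print(o['wrist_torque'],o['ee_rot'])"
```

```text
time: 75.8
tool_pos: [0.4918, 0.377, 0.0763]
ee_rot: [-3.141, 0.0, 1.393]
wrist_force: [0.2, -0.0, 0.5]
width: 0.0172
time: 76.2
tool_pos: [0.4918, 0.3771, 0.0763]
ee_rot: [-3.142, -0.0, 1.393]
wrist_force: [-0.1, 0.4, -0.2]
width: 0.0156
time: 76.7
tool_pos: [0.492, 0.3775, 0.0764]
ee_rot: [-3.141, -0.001, 0.865]
wrist_force: [1.9, 1.4, -1.3]
width: 0.0155
time: 77.2
tool_pos: [0.4924, 0.3778, 0.0764]
ee_rot: [-3.141, -0.002, 0.342]
wrist_force: [2.5, 1.5, -2.3]
width: 0.0157
time: 77.7
tool_pos: [0.4928, 0.3778, 0.0764]
ee_rot: [-3.14, -0.002, -0.164]
wrist_force: [3.1, 2.2, -2.3]
width: 0.0158
[ 0.40312919 -0.52555499  0.10083125] [-3.13967466e+00 -1.91356835e-03 -1.64194618e-01]
```

```bash
python3 -m jog '[[[0,0,2],[0,0,0],1],[[0,0,4],[0,0,0],1],[[0,0,4],[0,0,0],1]]'
python3 -c "
from h import *
o=robot.get_obs();print(o['wrist_torque'],o['ee_rot'])"
python3 -m jog '[[[0,0,1],[0,0,0],1],[[0,0,2],[0,0,0],1],[[0,0,2],[0,0,0],1]]'
python3 -c "
from h import *
o=robot.get_obs();print(o['wrist_torque'],o['ee_rot'])"
```

```text
time: 78.0
tool_pos: [0.4928, 0.3776, 0.0764]
ee_rot: [-3.14, -0.002, -0.229]
wrist_force: [3.6, 1.8, -3.4]
width: 0.016
[ 0.34967556 -0.66412365  0.60023496] [-3.14012422e+00 -2.03472384e-03 -2.28951652e-01]
time: 78.3
tool_pos: [0.4927, 0.3774, 0.0764]
ee_rot: [-3.14, -0.002, -0.265]
wrist_force: [5.0, 3.6, -3.1]
width: 0.0165
[ 0.41703392 -0.90874548  0.69769123] [-3.14046464e+00 -1.85849871e-03 -2.65126328e-01]
```

At the stop (torque 0.1 rising to 0.7 N m, pads slipping round the bar). I'll open, rise and check everything.

```bash
python3 -m jog '[[[0,0,0],[0,0,0],-1],[[0,0,0],[0,0,0],-1],[[0,0,0],[0,0,0],-1],[[0,0,0],[0,0,0],-1],[[0,0,0],[0,0,0],-1]]'
python3 -m jog '[[[0,0,0],[0,0,0],-1],[[0,0,0],[0,0,0],-1],[[0,0,0],[0,0,-35],-1],[[0,0,0],[0,0,-75],-1],[[0,0,0],[0,0,-110],-1]]'
python3 -m jog '[[[0,0,0],[0,0,0],-1],[[0,0,0],[0,0,0],-1],[[0,0,0],[0,0,0],-1],[[0,0,0],[0,0,0],-1]]'
python3 - <<'E'
from h import *
p,c,W=heights("wrist",{})
m=(W[:,2]>.094)&(W[:,2]<.11)&(np.hypot(W[:,0]-.492,W[:,1]-.3773)<.05); print("bar",m.sum(),cv2.minAreaRect((W[m,:2]*1000).astype(np.float32)))
m=(W[:,2]>.052)&(W[:,2]<.0635)&(np.hypot(W[:,0]-.492,W[:,1]-.3773)<.085); print("box",m.sum(),cv2.minAreaRect((W[m,:2]*1000).astype(np.float32)))
q,c2,W2=heights("top",{"h3":(.630,.0425),"h2":(.641,.004),"pin":(.5265,-.3862),"glass":(.685,.274)})
H,S,V=hsvm(q); v,u=np.mgrid[:384,:512]
print("green",rect(blob((H>50)&(H<90)&(S>50)&(abs(u-245)<50)&(abs(v-168)<40)),c2,.068))
print("knifeblade/glass diff", [int((np.abs(q[a:b,e:f].astype(int)-cv2.imread("pics/top0.png")[a:b,e:f]).max(-1)>60).sum()) for a,b,e,f in [(133,196,308,330),(138,180,143,180),(150,178,340,385)]])
E
```

```text
time: 78.8
tool_pos: [0.4916, 0.3769, 0.0765]
ee_rot: [3.141, 0.0, -0.266]
wrist_force: [-0.3, 0.1, 0.9]
width: 0.0532
time: 79.3
tool_pos: [0.4918, 0.377, 0.1881]
ee_rot: [-3.141, -0.0, -0.265]
wrist_force: [0.7, 0.0, 0.2]
width: 0.0923
time: 79.7
tool_pos: [0.4909, 0.3764, 0.1838]
ee_rot: [3.138, 0.003, -0.265]
wrist_force: [-0.4, -0.1, 0.4]
width: 0.0941
bar 1081 ((492.6851806640625, 377.3674011230469), (75.59561920166016, 16.000869750976562), 79.71928405761719)
box 3306 ((492.6404724121094, 377.4526062011719), (99.52262115478516, 100.2346420288086), 79.80391693115234)
h3 9 [0.0939 0.0959 0.0988]
h2 11 [0.0912 0.093  0.1015]
pin 9 [0.1029 0.1094 0.1123]
glass 5 [0.0022 0.0062 0.0106]
green ((642.9, -17.9), (186.2, 67.4), -74.3)
knifeblade/glass diff [0, 0, 0]
```

Handle on (79.7° along the box's y, box 79.8°); bolts, pin, knife and glass check out.

```bash
python3 -c "
from bench import close_job
print(close_job())"
```

```text
the job is handed in; nothing more can be done
None
```

The job is finished and handed in after about 80 s of the 210 s, with every step done in the order asked and no check failing.

- **Isolator off:** I turned the handle to its off stop before touching the pedestal. Depth later showed the bar at 79.4° against the box's 79.8°.
- **Plates and pin:** The large plate, then the small one, went onto the pedestal, with the large plate's holes within about 1 mm of the pedestal's. The drift pin met a firm stop at its expected depth, with its top at 114 mm.
- **Bolts:** The rack held two bolts. I seated them in pedestal holes 3 and 2 while the pin was in. Their head tops read 96.5 mm against 96 expected.
- **Pin back:** It came out freely and hangs in rack hole 3, next to its old hole, with its top at 109 mm as expected.
- **Isolator on:** The handle is against its on stop, with the bar at 79.7° to the box's 79.8°.

In the last top picture the knife, the glass and the purple and pink look-alikes had not changed since the start. The arm was clear of everything at the end.

Two of those last top readings were weak:
- **Bolt 2:** the height came out at 93 mm, a few millimetres low. It rested on only 11 points, and the closer wrist view had shown 96.7 mm.
- **Glass:** the height check landed in its open top, so only the picture comparison counts for it.

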